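Change the torque rig over to its long lever end

ROBOT

A 6-joint arm with a two-finger parallel gripper is mounted at the origin on the work surface. World frame = base frame: x ahead of the robot, y to its left, z up, the work surface at z = 0. Lengths are in mm, angles in rad, forces in N, time in s.
With the tool pointing down it reaches from about 350 to 975 mm from the base axis. Payload 7.1 kg.
Tool frame: the origin (TCP) lies between the finger pads; the fingertips stand 8 mm ahead of it and the grasp point (between the pads) lies 11 mm behind it; x points along the fingers, y is the direction in which the jaws open and shut, and the axes are right-handed (so a half turn about x gives the same grasp; the last joint's range is limited). The gripper opens to 88 mm and grips with 3 to 60 N. Pads are 20 mm wide; open, the fingers measure 115 mm over their backs; the gripper's body (75 mm by 178 mm) begins 61 mm behind the grasp point.
Start: joints at [1.272, 0.423, 1.63, -0, 1.089, -0.019], TCP at [172.57, 600.686, 230.675] pointing down, gripper open.
Joint ranges: [-3, 3], [-0.9, 2.11], [0.09, 2.58], [-1.31, 4.45], [0.11, 2.69], [-2.54, 2.54]. Speed limits (rad/s): [2.39, 2.39, 3.01, 3.14, 3.14, 3.14].

INTERFACE

Orientations are given as a rotation vector (axis times angle).
In Python, from workcell import ctrl gives the robot as it stands.
- The arm moves only by the tool apply_moves, never from a script. Its argument "increments" is a list of rows, each an object with "gripper": the opening in per cent of the stroke, from 0 (shut) to 100 (fully open); "delta_pos": the shift along the tool's x, y, z in cm, a list of three; "dr": the turn, a rotation vector about the tool's x, y, z in rad, a list of three. In form: [{"gripper": gripper, "delta_pos": [dx, dy, dz], "dr": [ax, ay, az]}, ...]. A call has exactly 5 rows; each row shifts and turns the commanded pose from where the row before left it, along the tool's axes as they then stand; what a row does not reach is not made up. A row lasts 1/12 s, in which the tool goes at most 41.7 mm and 7.16 degrees, less where a joint would pass 70% of its speed; a pose out of reach is approached as far as the arm can. A call with a gripper value outside its range is refused whole. The fingers move at their own pace and stop on an object; the grip force is fixed at half the most. Time passes only in rows, so rows that do not move let the fingers close, or fill a call up. It gives the time, the measured TCP pose, the force and the opening at its end, in the units of the state.
- ctrl.get_obs(): the state, without advancing time (a new reading comes with each control period).
- ctrl.get_image(name): name is "scene" or "top" or "wrist"; returns a dict with "img" (420x560x3 uint8, red, green, blue), "range_z" (420x560 float32, mm along the optical axis (not along the pixel's ray), 0 where there is no reading), "mtx" (3x3 intrinsics, pixels), "rvec" (rotation vector, rad) and "tvec" (3), from world to camera coordinates, as OpenCV has them. Camera axes: x right, y down, z forward; pixel columns grow to the right and rows downward; lengths in mm; the calibration is good to about 2 mm. A picture is of the moment at which its call begins.
- ctrl.close_job(): hands the job in, once; it reports no verdict.
The state is a dict: "t": time; "qpos": joint angles; "qvel": joint speeds; "joint_torque": joint torques, N m; "ee_pos": TCP position; "orientation": TCP orientation; "ft_force": force on the tool from outside, world axes, zero at the start; "moment": the same for the moment, N m; "width": finger opening in mm.
Only numpy, scipy, OpenCV 4.12 (cv2) and the standard library are available. Lean on these libraries where they do the work, as an engineer would, in place of code of your own. Each camera call takes 0.05 s, during which the arm holds its last target. There are 200 camera calls.

TASK

Change the torque rig over from the short to the long, red end of its lever. First clear every socket off the rig's bed into the blue tray; then free the carriage clamp, run the carriage back, lift the lever off its pivot pin and lay it aside, and give the bare pin a squirt by pressing the red cap of the cleaner can fully down and letting it spring up again. Refit the lever turned end for end, flat down on the pin, slide the carriage in until its yoke closes on the red end, and turn the clamp knob back until it is fully locked; never drag the carriage while it is clamped, and leave everything else on the bench where it is.

Things in the scene. Friction and masses are not known exactly. Their poses are not given: they have to be found in the camera images.
- rig: Torque rig, fixed. Origin on its pivot pin's axis at bench height, z up. Steel bed 120 mm wide (x +-60), top at z = 15 mm, from y = +50 to -300. On it at the origin an orange torque head: box 72 x 72 mm to z = 45, then a cone to a steel shoulder 40 mm across at z = 85, with the pin on top. A blue and white cleaner can, 52 mm across, stands in a bracket at x = +135, y = 0.
- pin_seat (a point): Foot of the pivot pin, on the shoulder the lever rests on (85 mm above the bench). The dark steel pin is 10 mm across and stands 20 mm up from here, tapered to 6 mm over its last 4 mm. Axes as the rig's.
- cap_top (a point): Centre of the top of the cleaner can's red sprung nozzle cap (32 mm across at its foot, 26 mm at the top, 22 mm high; top 182 mm above the bench when up).
- cap (a joint): How far the cap is pressed down: 0 up, 0.006 m fully down. It takes 3 N to start and 9 N fully down, and springs back.
- lever: Loose steel lever, about 0.36 kg, balanced on its hole. Origin: pivot hole's centre on the flat underside; x to the long red end (x = +120 mm), z up; short bare end at x = -75. Bar 16 mm wide, 10 thick. Dark hub 28 x 28, 26 mm high round the hole (13 mm, right through). Brass weight x -22 to -46, 26 wide, to z = 30. At first on the pin, short end in the yoke, red end to the rig's +y.
- red_tip (a point): The very end of the lever's long red end (lever frame x = 120, z = 5 mm). Axes as the lever's.
- carriage (a joint): Slide of the load carriage along the bed, m: 0 close to the pin (yoke home on the short end), growing as it runs back along the rig's -y, at most 0.11. Yoke home on the long end at about 0.044. Free, it takes about 2 N to slide.
- yoke (a point): Middle of the inner face of the carriage's grey yoke, 90 mm above the bench (axes as the rig's; 76.5 mm from the pin axis at slide 0). The lever's end goes between cheeks 26 mm apart that reach 20 mm from here to the rig's +y, then flare out for 14 mm; open above, top 112 mm above the bench. The saddle below is 100 mm wide (x), 40 mm high, and reaches 85 mm from here to -y.
- knob (a joint): Turn of the red clamp knob, rad: 0 free, 1.5 fully locked (the stop); it tightens clockwise seen from above. Below 0.9 the carriage slides freely; from about 1.0 on the clamp bites. It takes about 0.1 Nm to turn, 0.2 Nm at the last, and stays where it is left.
- knob_grip (a point): On the knob's axis, where to grip it, 74 mm above the bench; the knob sits on the carriage 60 mm behind the yoke's face. A red wing bar 46 mm long (along this point's x), 14 mm thick (y), from 14 mm below to 12 mm above this point. The axes turn with the knob.
- tray: Open blue tray, fixed, 90 mm (x) by 190 mm (y), 30 mm high, walls and floor 4 mm thick. Origin at the centre of its underside.
- mat: Black rubber mat, fixed, 220 x 110 mm (x, y), 3 mm thick, clear of other things: room to lay parts down. Origin at the centre of its underside.
- socket1: Loose chromed steel socket, a cylinder 24 mm across, 34 mm high, standing on the bed at first; may be absent. Origin at the centre of its base, z along its axis.
- socket2: Loose chromed steel socket, a cylinder 26 mm across, 38 mm high, standing on the bed at first; may be absent. Origin at the centre of its base, z along its axis.
- socket3: Loose chromed steel socket, a cylinder 22 mm across, 36 mm high, standing on the bed at first; may be absent. Origin at the centre of its base, z along its axis.
- socket4: Loose chromed steel socket, a cylinder 28 mm across, 38 mm high, standing on the bed at first; may be absent. Origin at the centre of its base, z along its axis.
There are look-alikes about, which are no part of the job. What is shaped like the socket3 but purple is not meant.

How it is judged (in metres and radians):
On the way, in this order (a step that is already met when the one before it is completed fails the run):
1. every socket is in the blue tray (x of socket1 in the frame of tray between -0.041 and 0.041 m and y of socket1 in the frame of tray between -0.091 and 0.091 m and z of socket1 in the frame of tray between 0 and 0.03 m and x of socket2 in the frame of tray between -0.041 and 0.041 m and y of socket2 in the frame of tray between -0.091 and 0.091 m and z of socket2 in the frame of tray between 0 and 0.03 m and x of socket3 in the frame of tray between -0.041 and 0.041 m and y of socket3 in the frame of tray between -0.091 and 0.091 m and z of socket3 in the frame of tray between 0 and 0.03 m and x of socket4 in the frame of tray between -0.041 and 0.041 m and y of socket4 in the frame of tray between -0.091 and 0.091 m and z of socket4 in the frame of tray between 0 and 0.03 m), for 0.2 s.
2. with the carriage run back and the lever off the pin and let go, the can's cap is pressed fully down ((horizontal distance between lever and pin_seat above 0.03 m or z of lever in the frame of pin_seat above 0.03 m) and value of joint cap above 0.0045 m and value of joint carriage above 0.03 m and contact force between the fingers and lever below 0.5 N), for 0.1 s.
3. the cap has sprung up again (value of joint cap below 0.0015 m), for 0.1 s.
At the end, for the whole second after the job is handed in: The lever sits flat on the pin (within 3 mm of the shoulder), red end within 8 mm of the yoke's face; clamp knob at 1.3 rad or more; cap up; every socket lies or stands inside the tray; all at rest (all of step 1 and horizontal distance between lever and pin_seat below 0.004 m and z of lever in the frame of pin_seat between -0.003 and 0.003 m and angle between lever's own z axis and vertical below 0.06 rad and y of red_tip in the frame of rig below -0.1 m and distance between red_tip and yoke below 0.008 m and value of joint knob above 1.3 rad and value of joint cap below 0.0015 m and linear speed of each of lever, socket1, socket2, socket3, socket4 below 0.02 m/s); the robot touches nothing.
It fails at once if the carriage is dragged while its clamp is tight (value of joint knob above 1.2 rad and (velocity of joint carriage above 0.04 m/s or velocity of joint carriage below -0.04 m/s)).
It fails at once if something else on the bench is moved by more than 3 cm (distance of any of driver, ratchet, bit_box, tape, caliper, marker from where it was at the start of the episode above 0.03 m).
Of socket1, socket2, socket3, socket4 only 2 to 4 are there at a start; the rules pass over those that are not, and their reading is None.
At some moment in a run one of socket1, socket2, socket3, socket4 may be knocked a few centimetres aside while the robot is not near it.
Once in a run the grip may slacken for a moment while it holds something.
It also fails if it takes over 210 s, if anything falls off the work surface, if the arm or the gripper's body presses on something with over 40 N, if the wrist force passes 120 N, or if a joint passes its speed limit or range.

## Working session

There is one attempt and no reset: what is moved stays moved. The work goes in short steps, Python scripts to look and compute and a tool call to move; the robot and the scene stay as the last step left them, time stands still between calls to the robot, and variables do not carry over. Pictures are saved under pics/ and viewed, about 12 in all and at most 16, crops included, and the job is handed in when it is done.

Besides the shell and the picture viewer there is one more tool, called after "Request:" as name(argument=value, ...) on one line, values as JSON. apply_moves: Moves the arm, as the interface text tells. Its arguments: {"type":"object","properties":{"increments":{"type":"array","items":{"type":"object","properties":{"gripper":{"type":"number"},"delta_pos":{"type":"array","items":{"type":"number"}},"dr":{"type":"array","items":{"type":"number"}}}}}},"required":["increments"]}

```bash
ls; mkdir -p pics
cat > h.py <<'E'
import numpy as np, cv2, sys
from workcell import ctrl
def get(name,save=None):
    d=ctrl.get_image(name); d['R']=cv2.Rodrigues(np.array(d['rvec'],float))[0]; d['t']=np.array(d['tvec'],float).ravel()
    if save: cv2.imwrite('pics/'+save,d['img'][:,:,::-1])
    return d
def ray(d,u,v):
    r=np.linalg.inv(d['mtx'])@np.array([u,v,1.]); return -d['R'].T@d['t'], d['R'].T@r
def onplane(d,u,v,z):
    c,r=ray(d,u,v); return c+r*(z-c[2])/r[2]
def bydepth(d,u,v):
    c,r=ray(d,u,v); return c+r*d['range_z'][int(v),int(u)]
def cloud(d):
    h,w=d['range_z'].shape; u,v=np.meshgrid(np.arange(w),np.arange(h))
    r=np.stack([u,v,np.ones_like(u)],-1)@np.linalg.inv(d['mtx']).T*d['range_z'][...,None]
    return (r-d['t'])@d['R']
def proj(d,p):
    q=d['R']@np.array(p,float)+d['t']; q=d['mtx']@q; return q[:2]/q[2]
def obs():
    o=ctrl.get_obs(); R=cv2.Rodrigues(np.array(o['orientation'],float))[0]
    np.set_printoptions(precision=3,suppress=True)
    print('t',o['t'],'pos',np.array(o['ee_pos']),'F',np.array(o['ft_force']),'w',o['width'],'q',np.array(o['qpos'])); print(R); return o,R
E
python3 - <<'E'
from h import *
obs()
for n in ['top','scene']:
    d=get(n,n+'0.png'); print(n,-d['R'].T@d['t'],d['mtx'][0,0],d['range_z'].max())
    np.savez('/tmp/'+n+'.npz',**{k:d[k] for k in d})
a=cv2.imread('pics/top0.png');b=cv2.imread('pics/scene0.png')
E
```

```text
pics
t 0.0 pos [172.415 600.197 229.911] F [0.072 0.26  0.082] w 87.39889704357498 q [ 1.272  0.424  1.631 -0.     1.089 -0.019]
[[-0.     0.276  0.961]
 [-0.001  0.961 -0.276]
 [-1.    -0.002 -0.   ]]
top [ 298.625   34.287 1206.983] 528.4516238936575 2210.1533
scene [1171.094 -269.413  848.256] 538.5368195479275 3752.275
```

View pics/top0.png

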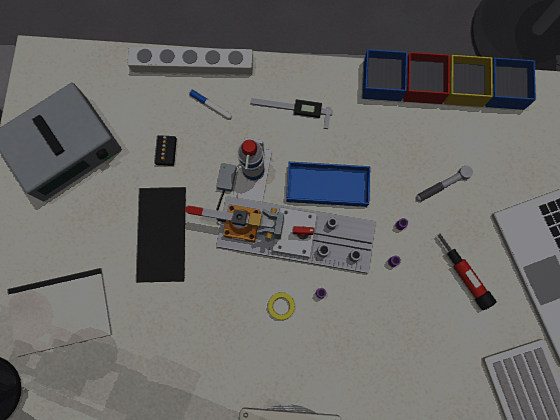

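View pics/scene0.png

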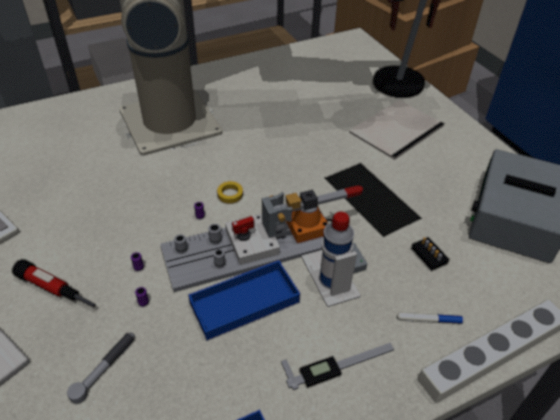

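Run:
```python
from h import *
d=dict(np.load('/tmp/top.npz')); P=cloud(d); Z=P[...,2]; hsv=cv2.cvtColor(d['img'],cv2.COLOR_RGB2HSV)
print('bench z',np.median(Z[310:400,150:230]))
H,S,V=[hsv[...,i] for i in range(3)]
def comps(m,mn=15,name=''):
    n,l,s,c=cv2.connectedComponentsWithStats(m.astype(np.uint8))
    for i in range(1,n):
        if s[i,4]>=mn:
            q=P[l==i]; pts=np.argwhere(l==i)[:,::-1].astype(np.float32)
            print(name,c[i].round(1),s[i,4],'med',np.median(q,0).round(1),'zmax',q[:,2].max().round(1))
red=((H<8)|(H>172))&(S>150)&(V>90); red[:120]=0; comps(red,20,'red')
blue=(H>105)&(H<125)&(S>150)&(V>60); blue[:140]=0; comps(blue,200,'blue')
# tray top rim: blue at z 22..36
m=blue&(Z>24)&(Z<36); r=cv2.minAreaRect(P[m][:,:2].astype(np.float32)); print('tray rim',r,m.sum())
pur=(H>125)&(H<155)&(S>80);comps(pur,20,'purple')
org=(H>8)&(H<22)&(S>170)&(V>90); comps(org,30,'orange')
mat=(V<45)&(Z<8)&(Z>-3); mat[:180]=0;mat[290:]=0;mat[:,:130]=0;mat[:,192:]=0; comps(mat,500,'mat'); print(cv2.minAreaRect(P[mat][:,:2].astype(np.float32)))
# bed
bed=(abs(Z-15)<5); bed[:190]=0; bed[280:]=0; bed[:,:210]=0;bed[:,385:]=0; k=cv2.morphologyEx(bed.astype(np.uint8),cv2.MORPH_OPEN,np.ones((3,3)));
print('bed',cv2.minAreaRect(P[k>0][:,:2].astype(np.float32)))
# sockets: z 45..58 in bed region
so=(Z>42)&(Z<60); so[:190]=0; so[275:]=0; so[:,:316]=0;so[:,385:]=0; comps(so,10,'sock')
cv2.imwrite('pics/c1.png',cv2.resize(d['img'][120:290,170:390,::-1],None,fx=3.6,fy=3.5,interpolation=cv2.INTER_CUBIC))
```

```text
bench z 0.007025838586019344
red [248.5 145.5] 117 med [637.3 124.5 181.8] zmax 189.6
red [193.6 209.8] 114 med [513.1 237.4  94.8] zmax 99.9
red [302.8 229.4] 105 med [4.887e+02 2.000e-01 8.570e+01] zmax 91.2
red [471.1 277.7] 203 med [ 413.8 -374.2   33.4] zmax 1207.0
blue [327.4 183.9] 2725 med [614.3 -51.9   4.1] zmax 1207.0
tray rim ((612.3551635742188, -52.57843780517578), (90.23812103271484, 188.9595489501953), 0.6036653518676758) 300
purple [401.1 224. ] 79 med [ 525.7 -221.1   33.6] zmax 40.7
purple [393.5 261.1] 73 med [ 440.4 -204.6   34.8] zmax 1207.0
purple [320.5 292.9] 54 med [359.  -47.7  35.9] zmax 41.1
orange [243.6 208.5] 79 med [533.6 134.   45.4] zmax 113.8
orange [238.8 233.2] 173 med [475.  140.   44.9] zmax 1207.0
mat [161.  234.6] 4285 med [466.8 323.3   2.5] zmax 8.0
((469.7501220703125, 323.5616455078125), (219.52841186523438, 109.17453002929688), 5.630987644195557)
bed ((490.2405700683594, 13.385269165039062), (350.17681884765625, 121.0942153930664), 84.36637115478516)
sock [331.7 221.8] 76 med [516.4 -63.5  51.2] zmax 57.0
sock [323.2 249.5] 112 med [453.2 -47.7  52.8] zmax 58.6
sock [355.2 254.7] 93 med [ 446.8 -118.7   49.1] zmax 54.5
```

View pics/c1.png

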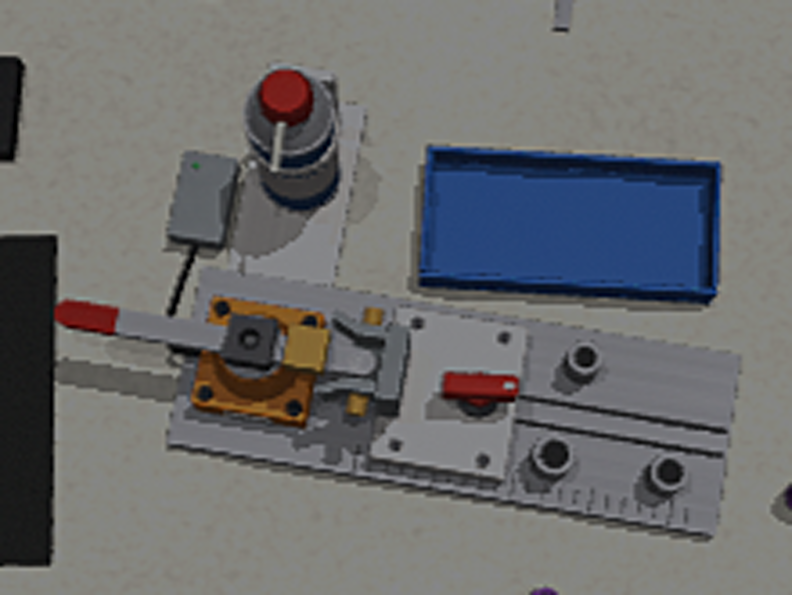

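The chromed sockets on the bed are at top-image pixels (332,224), (323,251) and (355,255). The purple ones at (402,225), (394,261) and (320,294) stand on the bench and are not meant, which the crop confirms. The rig origin comes out at about (502.5, 137.8) with yaw −5.6°. The cap prediction agrees to 1 mm.

Request:
apply_moves(increments=[{"gripper": 60, "delta_pos": [0, 0, 0], "dr": [0.0927, 0, 0]}, {"gripper": 60, "delta_pos": [0, 0, 0], "dr": [0.0927, 0, 0]}, {"gripper": 60, "delta_pos": [0, 0, 0], "dr": [0.0927, 0, 0]}, {"gripper": 60, "delta_pos": [0, 0, 0], "dr": [0.0927, 0, 0]}, {"gripper": 60, "delta_pos": [0, 0, 0], "dr": [0.0927, 0, 0]}])

```text
t: 0.52
ee_pos: [172.5, 600.4, 230.2]
orientation: [0.584, 1.49, -0.586]
ft_force: [0.1, -0.1, 0.1]
width: 57.9
```

Request:
apply_moves(increments=[{"gripper": 60, "delta_pos": [0, 0, 0], "dr": [0.0927, 0, 0]}, {"gripper": 60, "delta_pos": [0, 0, 0], "dr": [0.0927, 0, 0]}, {"gripper": 60, "delta_pos": [0, 0, 0], "dr": [0.0927, 0, 0]}, {"gripper": 60, "delta_pos": [0, 0, 0], "dr": [0.0927, 0, 0]}, {"gripper": 60, "delta_pos": [0, 0, 0], "dr": [0.0927, 0, 0]}])

```text
t: 0.93
ee_pos: [172.5, 600.4, 230.2]
orientation: [0.94, 1.358, -0.941]
ft_force: [0.8, -0.0, 0.0]
width: 52.5
```

Request:
apply_moves(increments=[{"gripper": 60, "delta_pos": [0, 0, 0], "dr": [0.0927, 0, 0]}, {"gripper": 60, "delta_pos": [0, 0, 0], "dr": [0.0927, 0, 0]}, {"gripper": 60, "delta_pos": [0, 0, 0], "dr": [0.0927, 0, 0]}, {"gripper": 60, "delta_pos": [0, 0, 0], "dr": [0.0927, 0, 0]}, {"gripper": 60, "delta_pos": [0, 0, 0], "dr": [0.0927, 0, 0]}])

```text
t: 1.35
ee_pos: [172.5, 600.4, 230.2]
orientation: [1.285, 1.158, -1.286]
ft_force: [0.1, -0.8, -0.6]
width: 52.8
```

Request:
apply_moves(increments=[{"gripper": 60, "delta_pos": [0, 1.5, 2.57], "dr": [0, 0, 0]}, {"gripper": 60, "delta_pos": [0, 1.5, 2.57], "dr": [0, 0, 0]}, {"gripper": 60, "delta_pos": [0, 1.5, 2.57], "dr": [0, 0, 0]}, {"gripper": 60, "delta_pos": [0, 1.5, 2.57], "dr": [0, 0, 0]}, {"gripper": 60, "delta_pos": [0, 1.5, 2.57], "dr": [0, 0, 0]}])

```text
t: 1.77
ee_pos: [234.6, 463.8, 230.3]
orientation: [1.281, 1.16, -1.282]
ft_force: [0.5, -0.5, 1.4]
width: 52.6
```

Request:
apply_moves(increments=[{"gripper": 60, "delta_pos": [0, 1.5, 2.57], "dr": [0, 0, 0]}, {"gripper": 60, "delta_pos": [0, 1.5, 2.57], "dr": [0, 0, 0]}, {"gripper": 60, "delta_pos": [0, 1.5, 2.57], "dr": [0, 0, 0]}, {"gripper": 60, "delta_pos": [0, 1.5, 2.57], "dr": [0, 0, 0]}, {"gripper": 60, "delta_pos": [0, 1.5, 2.57], "dr": [0, 0, 0]}])

```text
t: 2.18
ee_pos: [296.4, 328.6, 230.5]
orientation: [1.282, 1.161, -1.282]
ft_force: [0.5, 0.6, 1.1]
width: 52.6
```

Request:
apply_moves(increments=[{"gripper": 60, "delta_pos": [0, 1.5, 2.57], "dr": [0, 0, 0]}, {"gripper": 60, "delta_pos": [0, 1.5, 2.57], "dr": [0, 0, 0]}, {"gripper": 60, "delta_pos": [0, 1.5, 2.57], "dr": [0, 0, 0]}, {"gripper": 60, "delta_pos": [0, 1.5, 2.57], "dr": [0, 0, 0]}, {"gripper": 60, "delta_pos": [0, 1.5, 2.57], "dr": [0, 0, 0]}])

```text
t: 2.6
ee_pos: [358.3, 193.3, 230.6]
orientation: [1.282, 1.161, -1.282]
ft_force: [0.8, 0.1, -0.4]
width: 53.0
```

Request:
apply_moves(increments=[{"gripper": 60, "delta_pos": [0, 1.5, 2.57], "dr": [0, 0, 0]}, {"gripper": 60, "delta_pos": [0, 1.5, 2.57], "dr": [0, 0, 0]}, {"gripper": 60, "delta_pos": [0, 1.5, 2.57], "dr": [0, 0, 0]}, {"gripper": 60, "delta_pos": [0, 1.5, 2.57], "dr": [0, 0, 0]}, {"gripper": 60, "delta_pos": [0, 1.5, 2.57], "dr": [0, 0, 0]}])

```text
t: 3.02
ee_pos: [420.2, 57.9, 230.6]
orientation: [1.282, 1.161, -1.282]
ft_force: [1.0, 0.5, 0.3]
width: 52.9
```

Request:
apply_moves(increments=[{"gripper": 60, "delta_pos": [0, 1.5, 2.57], "dr": [0, 0, 0]}, {"gripper": 60, "delta_pos": [0, 1.5, 2.57], "dr": [0, 0, 0]}, {"gripper": 60, "delta_pos": [0, 1.5, 2.57], "dr": [0, 0, 0]}, {"gripper": 60, "delta_pos": [0, 1.5, 2.57], "dr": [0, 0, 0]}, {"gripper": 60, "delta_pos": [0, 1.5, 2.57], "dr": [0, 0, 0]}])

```text
t: 3.43
ee_pos: [482.0, -77.4, 230.5]
orientation: [1.282, 1.161, -1.283]
ft_force: [0.3, 0.5, 0.1]
width: 52.6
```

```bash
cat >> h.py <<'E'
O=np.array([502.5,137.8]); A=-np.deg2rad(5.63)
def rig(p):
    p=np.asarray(p,float); x=p[...,0]-O[0]; y=p[...,1]-O[1]; c,s=np.cos(A),np.sin(A)
    return np.stack([x*c+y*s,-x*s+y*c,p[...,2]],-1)
def world(p):
    c,s=np.cos(A),np.sin(A); return np.array([O[0]+p[0]*c-p[1]*s,O[1]+p[0]*s+p[1]*c,p[2]])
E
python3 - <<'E'
from h import *
o,R=obs(); print('tcp rig',rig(o['ee_pos']),'yaw',np.degrees(np.arctan2(R[1,1],R[0,1])))
d=get('wrist','w1.png'); P=cloud(d); print('cam',-d['R'].T@d['t'])
Q=rig(P); m=(Q[...,2]>45)&(Q[...,2]<58)&(Q[...,1]<-165)&(abs(Q[...,0])<60)&(Q[...,1]>-320)
n,l,s,c=cv2.connectedComponentsWithStats(m.astype(np.uint8))
for i in range(1,n):
    if s[i,4]>60:
        q=Q[l==i].astype(np.float32); (cx,cy),r=cv2.minEnclosingCircle(q[:,:2].copy()); print('sock',c[i].round(),s[i,4],q.mean(0),np.median(q[:,2]),(cx,cy),r)
E
```

```text
t 3.4333 pos [482.041 -77.379 230.465] F [0.264 0.517 0.072] w 52.55867868950662 q [-0.184  0.222  1.926  0.     0.994 -0.084]
[[-0.     0.995 -0.1  ]
 [ 0.    -0.1   -0.995]
 [-1.    -0.    -0.   ]]
tcp rig [   0.75  -216.148  230.465] yaw -5.714055597795755
cam [490.658  -2.952 384.703]
sock [259. 167.] 476 [ -26.704 -188.319   53.121] 53.308228 (-26.91219711303711, -188.78172302246094) 12.767521858215332
sock [320. 176.] 329 [  37.389 -197.687   51.146] 51.211555 (37.57606887817383, -198.21424865722656) 10.805822372436523
sock [262. 230.] 342 [ -25.384 -259.604   49.247] 49.353046 (-25.558940887451172, -260.2873229980469) 12.038671493530273
```

View pics/w1.png

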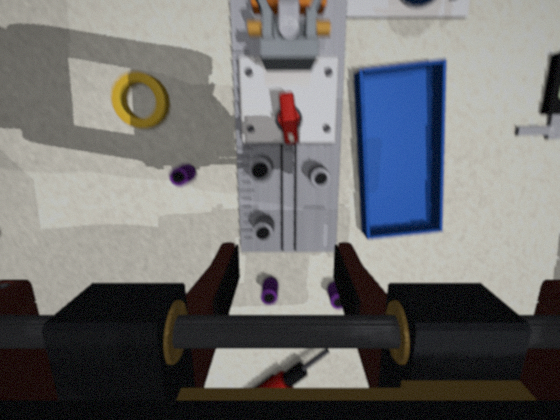

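Three chromed sockets are on the bed, at pixels (260,167), (320,175) and (263,231). The purple ones at (182,175), (270,290) and (335,294) are off it. Picking socket1 first.

Request:
apply_moves(increments=[{"gripper": 60, "delta_pos": [1.5, -0.56, 0.88], "dr": [0, 0, 0]}, {"gripper": 60, "delta_pos": [1.5, -0.56, 0.88], "dr": [0, 0, 0]}, {"gripper": 60, "delta_pos": [1.5, -0.56, 0.88], "dr": [0, 0, 0]}, {"gripper": 60, "delta_pos": [1.5, -0.56, 0.88], "dr": [0, 0, 0]}, {"gripper": 60, "delta_pos": [1.5, -0.56, 0.88], "dr": [0, 0, 0]}])

```text
t: 3.9
ee_pos: [449.1, -117.1, 154.9]
orientation: [1.282, 1.161, -1.282]
ft_force: [-0.1, -1.0, 0.5]
width: 52.6
```

Request:
apply_moves(increments=[{"gripper": 60, "delta_pos": [3, 0, 0], "dr": [0, 0, 0]}, {"gripper": 60, "delta_pos": [3, 0, 0], "dr": [0, 0, 0]}, {"gripper": 60, "delta_pos": [3, 0, 0], "dr": [0, 0, 0]}, {"gripper": 60, "delta_pos": [2, 0, 0], "dr": [0, 0, 0]}, {"gripper": 60, "delta_pos": [1.9, 0, 0], "dr": [0, 0, 0]}])

```text
t: 4.32
ee_pos: [448.8, -116.5, 25.0]
orientation: [1.282, 1.162, -1.283]
ft_force: [0.4, 0.9, 0.0]
width: 52.8
```

Request:
apply_moves(increments=[{"gripper": 0, "delta_pos": [0, 0, 0], "dr": [0, 0, 0]}, {"gripper": 0, "delta_pos": [0, 0, 0], "dr": [0, 0, 0]}, {"gripper": 0, "delta_pos": [0, 0, 0], "dr": [0, 0, 0]}, {"gripper": 0, "delta_pos": [0, 0, 0], "dr": [0, 0, 0]}, {"gripper": 0, "delta_pos": [0, 0, 0], "dr": [0, 0, 0]}])

```text
t: 4.73
ee_pos: [449.9, -116.9, 27.2]
orientation: [1.282, 1.16, -1.281]
ft_force: [-0.2, 0.9, -0.6]
width: 23.5
```

Request:
apply_moves(increments=[{"gripper": 0, "delta_pos": [-1, 0, 0], "dr": [0, 0, 0]}, {"gripper": 0, "delta_pos": [-2, 0, 0], "dr": [0, 0, 0]}, {"gripper": 0, "delta_pos": [-3, 0, 0], "dr": [0, 0, 0]}, {"gripper": 0, "delta_pos": [-3, 0, 0], "dr": [0, 0, 0]}, {"gripper": 0, "delta_pos": [-3, 0, 0], "dr": [0, 0, 0]}])

```text
t: 5.15
ee_pos: [449.2, -116.7, 148.8]
orientation: [1.282, 1.161, -1.282]
ft_force: [0.6, 0.3, -0.8]
width: 23.5
```

Request:
apply_moves(increments=[{"gripper": 0, "delta_pos": [0, 3.2, -0.4], "dr": [0, 0, 0]}, {"gripper": 0, "delta_pos": [0, 3.2, -0.4], "dr": [0, 0, 0]}, {"gripper": 0, "delta_pos": [0, 3.3, -0.4], "dr": [0, 0, 0]}, {"gripper": 0, "delta_pos": [0, 3.3, -0.4], "dr": [0, 0, 0]}, {"gripper": 0, "delta_pos": [0, 3.3, -0.4], "dr": [0, 0, 0]}])

```text
t: 5.57
ee_pos: [615.2, -113.0, 148.2]
orientation: [1.283, 1.16, -1.281]
ft_force: [0.2, 0.3, 0.0]
width: 23.1
```

Request:
apply_moves(increments=[{"gripper": 0, "delta_pos": [3, 0, 0], "dr": [0, 0, 0]}, {"gripper": 0, "delta_pos": [3, 0, 0], "dr": [0, 0, 0]}, {"gripper": 0, "delta_pos": [3, 0, 0], "dr": [0, 0, 0]}, {"gripper": 0, "delta_pos": [2.5, 0, 0], "dr": [0, 0, 0]}, {"gripper": 0, "delta_pos": [1.7, 0, 0], "dr": [0, 0, 0]}])

```text
t: 5.98
ee_pos: [612.5, -112.9, 13.5]
orientation: [1.281, 1.163, -1.284]
ft_force: [-14.8, 2.5, 49.0]
width: 23.4
```

Request:
apply_moves(increments=[{"gripper": 0, "delta_pos": [0, 0, 0], "dr": [0, 0, 0]}, {"gripper": 45, "delta_pos": [0, 0, 0], "dr": [0, 0, 0]}, {"gripper": 45, "delta_pos": [0, 0, 0], "dr": [0, 0, 0]}, {"gripper": 45, "delta_pos": [0, 0, 0], "dr": [0, 0, 0]}, {"gripper": 45, "delta_pos": [0, 0, 0], "dr": [0, 0, 0]}])

```text
t: 6.4
ee_pos: [614.2, -113.3, 15.6]
orientation: [1.282, 1.16, -1.281]
ft_force: [0.1, -1.0, 0.4]
width: 39.0
```

Request:
apply_moves(increments=[{"gripper": 45, "delta_pos": [-1, 0, 0], "dr": [0, 0, 0]}, {"gripper": 45, "delta_pos": [-3, 0, 0], "dr": [0, 0, 0]}, {"gripper": 45, "delta_pos": [-3, 0, 0], "dr": [0, 0, 0]}, {"gripper": 45, "delta_pos": [-3, 0, 0], "dr": [0, 0, 0]}, {"gripper": 45, "delta_pos": [-3, 0, 0], "dr": [0, 0, 0]}])

```text
t: 6.82
ee_pos: [613.6, -113.1, 147.0]
orientation: [1.282, 1.16, -1.282]
ft_force: [-0.2, -0.0, -0.4]
width: 39.8
```

```bash
cat > socks.py <<'E'
from h import *
def socks(cam='top'):
    d=get(cam); Q=rig(cloud(d)); hsv=cv2.cvtColor(d['img'],cv2.COLOR_RGB2HSV)
    m=(Q[...,2]>27)&(Q[...,2]<62)&(Q[...,1]<-168)&(abs(Q[...,0])<62)&(Q[...,1]>-305)
    T=(abs(Q[...,0]-128)<60)&(abs(Q[...,1]+178)<105)&(hsv[...,1]<110)&(Q[...,2]<60)&(Q[...,2]>8)
    for nm,mm in (('bed',m),('tray',T)):
        n,l,s,c=cv2.connectedComponentsWithStats(mm.astype(np.uint8))
        for i in range(1,n):
            if s[i,4]>25:
                q=Q[l==i].astype(np.float32); zt=np.percentile(q[:,2],90); q=q[q[:,2]>zt-5]; (cx,cy),r=cv2.minEnclosingCircle(q[:,:2].copy()); print(cam,nm,c[i].round(),s[i,4],'ztop %.1f rig %.1f %.1f r %.1f'%(zt,cx,cy,r))
if __name__=='__main__':
    o,R=obs(); print('tcp rig',rig(o['ee_pos'])); socks('top'); socks('wrist')
E
python3 socks.py
```

```text
t 6.8167 pos [ 613.642 -113.137  146.99 ] F [-0.17  -0.021 -0.411] w 39.758586127450805 q [-0.201  0.523  1.688  0.     0.931 -0.102]
[[ 0.     0.995 -0.099]
 [-0.    -0.099 -0.995]
 [-1.     0.     0.   ]]
tcp rig [ 135.224 -238.823  146.99 ]
top bed [320. 249.] 49 ztop 56.1 rig -29.4 -184.6 r 11.0
wrist bed [ 83. 152.] 1395 ztop 54.1 rig -26.6 -189.2 r 13.4
wrist bed [163. 162.] 811 ztop 52.2 rig 37.9 -198.1 r 10.9
wrist tray [277.  10.] 110 ztop 30.5 rig 131.6 -83.4 r 34.5
wrist tray [213.  18.] 36 ztop 30.8 rig 86.4 -89.2 r 9.7
wrist tray [281. 207.] 675 ztop 39.2 rig 136.3 -240.6 r 11.9
```

Request:
apply_moves(increments=[{"gripper": 45, "delta_pos": [0, -1.98, -0.84], "dr": [0, 0, 0]}, {"gripper": 45, "delta_pos": [0, -1.98, -0.85], "dr": [0, 0, 0]}, {"gripper": 45, "delta_pos": [0, -1.98, -0.85], "dr": [0, 0, 0]}, {"gripper": 45, "delta_pos": [0, -1.98, -0.85], "dr": [0, 0, 0]}, {"gripper": 45, "delta_pos": [0, -1.98, -0.85], "dr": [0, 0, 0]}])

```text
t: 7.33
ee_pos: [518.2, -60.7, 144.7]
orientation: [1.282, 1.161, -1.283]
ft_force: [0.8, -0.3, 0.4]
width: 39.9
```

Request:
apply_moves(increments=[{"gripper": 45, "delta_pos": [3, 0, 0], "dr": [0, 0, 0]}, {"gripper": 45, "delta_pos": [3, 0, 0], "dr": [0, 0, 0]}, {"gripper": 45, "delta_pos": [3, 0, 0], "dr": [0, 0, 0]}, {"gripper": 45, "delta_pos": [2, 0, 0], "dr": [0, 0, 0]}, {"gripper": 45, "delta_pos": [0.9, 0, 0], "dr": [0, 0, 0]}])

```text
t: 7.75
ee_pos: [517.5, -60.8, 23.2]
orientation: [1.28, 1.164, -1.285]
ft_force: [-2.1, 0.9, 23.8]
width: 39.4
```

Request:
apply_moves(increments=[{"gripper": 0, "delta_pos": [0, 0, 0], "dr": [0, 0, 0]}, {"gripper": 0, "delta_pos": [0, 0, 0], "dr": [0, 0, 0]}, {"gripper": 0, "delta_pos": [0, 0, 0], "dr": [0, 0, 0]}, {"gripper": 0, "delta_pos": [0, 0, 0], "dr": [0, 0, 0]}, {"gripper": 0, "delta_pos": [0, 0, 0], "dr": [0, 0, 0]}])

```text
t: 8.17
ee_pos: [519.9, -61.2, 26.3]
orientation: [1.282, 1.16, -1.281]
ft_force: [0.4, -0.2, -1.3]
width: 21.2
```

Request:
apply_moves(increments=[{"gripper": 0, "delta_pos": [-1, 0, 0], "dr": [0, 0, 0]}, {"gripper": 0, "delta_pos": [-2, 0, 0], "dr": [0, 0, 0]}, {"gripper": 0, "delta_pos": [-3, 0, 0], "dr": [0, 0, 0]}, {"gripper": 0, "delta_pos": [-3, 0, 0], "dr": [0, 0, 0]}, {"gripper": 0, "delta_pos": [-3, 0, 0], "dr": [0, 0, 0]}])

```text
t: 8.58
ee_pos: [519.1, -61.1, 147.7]
orientation: [1.282, 1.161, -1.282]
ft_force: [0.1, 0.4, -0.0]
width: 21.2
```

Request:
apply_moves(increments=[{"gripper": 0, "delta_pos": [0, 1.84, -0.35], "dr": [0, 0, 0]}, {"gripper": 0, "delta_pos": [0, 1.84, -0.35], "dr": [0, 0, 0]}, {"gripper": 0, "delta_pos": [0, 1.84, -0.35], "dr": [0, 0, 0]}, {"gripper": 0, "delta_pos": [0, 1.84, -0.35], "dr": [0, 0, 0]}, {"gripper": 0, "delta_pos": [0, 1.84, -0.35], "dr": [0, 0, 0]}])

```text
t: 9.0
ee_pos: [613.6, -52.8, 147.0]
orientation: [1.283, 1.16, -1.281]
ft_force: [0.5, 0.5, 0.0]
width: 21.5
```

Request:
apply_moves(increments=[{"gripper": 0, "delta_pos": [3, 0, 0], "dr": [0, 0, 0]}, {"gripper": 0, "delta_pos": [3, 0, 0], "dr": [0, 0, 0]}, {"gripper": 0, "delta_pos": [3, 0, 0], "dr": [0, 0, 0]}, {"gripper": 0, "delta_pos": [2, 0, 0], "dr": [0, 0, 0]}, {"gripper": 0, "delta_pos": [1, 0, 0], "dr": [0, 0, 0]}])

```text
t: 9.42
ee_pos: [611.1, -52.7, 23.7]
orientation: [1.28, 1.163, -1.285]
ft_force: [0.1, -1.2, 0.4]
width: 21.4
```

Request:
apply_moves(increments=[{"gripper": 0, "delta_pos": [0.5, 0, 0], "dr": [0, 0, 0]}, {"gripper": 0, "delta_pos": [0.4, 0, 0], "dr": [0, 0, 0]}, {"gripper": 0, "delta_pos": [0.2, 0, 0], "dr": [0, 0, 0]}, {"gripper": 0, "delta_pos": [0, 0, 0], "dr": [0, 0, 0]}, {"gripper": 45, "delta_pos": [0, 0, 0], "dr": [0, 0, 0]}])

```text
t: 9.83
ee_pos: [613.6, -53.0, 15.9]
orientation: [1.283, 1.159, -1.281]
ft_force: [-0.5, 0.2, 0.8]
width: 25.3
```

Request:
apply_moves(increments=[{"gripper": 45, "delta_pos": [0, 0, 0], "dr": [0, 0, 0]}, {"gripper": 45, "delta_pos": [0, 0, 0], "dr": [0, 0, 0]}, {"gripper": 45, "delta_pos": [0, 0, 0], "dr": [0, 0, 0]}, {"gripper": 45, "delta_pos": [-1, 0, 0], "dr": [0, 0, 0]}, {"gripper": 45, "delta_pos": [-3, 0, 0], "dr": [0, 0, 0]}])

```text
t: 10.25
ee_pos: [610.0, -52.6, 52.1]
orientation: [1.279, 1.166, -1.287]
ft_force: [-0.6, -0.3, -0.4]
width: 39.7
```

Request:
apply_moves(increments=[{"gripper": 45, "delta_pos": [-3, 0, 0], "dr": [0, 0, 0]}, {"gripper": 45, "delta_pos": [-3, 0, 0], "dr": [0, 0, 0]}, {"gripper": 45, "delta_pos": [-3, 0, 0], "dr": [0, 0, 0]}, {"gripper": 45, "delta_pos": [0, 0, 0], "dr": [0, 0, 0]}, {"gripper": 45, "delta_pos": [0, 0, 0], "dr": [0, 0, 0]}])

```text
t: 10.67
ee_pos: [614.2, -53.0, 147.4]
orientation: [1.284, 1.157, -1.279]
ft_force: [0.6, -0.4, -0.8]
width: 39.8
```

```bash
python3 socks.py
```

```text
t 10.6667 pos [614.191 -53.009 147.436] F [ 0.589 -0.402 -0.847] w 39.78645892874459 q [-0.105  0.511  1.708 -0.     0.918 -0.006]
[[ 0.005  0.995 -0.099]
 [-0.001 -0.099 -0.995]
 [-1.     0.005  0.   ]]
tcp rig [ 129.872 -178.931  147.436]
wrist bed [104. 223.] 1251 ztop 54.1 rig -27.0 -188.9 r 13.4
wrist tray [335. 160.] 232 ztop 30.6 rig 167.1 -147.1 r 69.1
wrist tray [287. 210.] 636 ztop 41.1 rig 130.8 -180.6 r 10.9
wrist tray [293. 270.] 773 ztop 39.1 rig 136.4 -240.5 r 12.1
```

Request:
apply_moves(increments=[{"gripper": 45, "delta_pos": [0, -3.14, 0.17], "dr": [0, 0, 0]}, {"gripper": 45, "delta_pos": [0, -3.14, 0.17], "dr": [0, 0, 0]}, {"gripper": 45, "delta_pos": [0, -3.14, 0.17], "dr": [0, 0, 0]}, {"gripper": 45, "delta_pos": [0, -3.14, 0.17], "dr": [0, 0, 0]}, {"gripper": 45, "delta_pos": [0, -3.14, 0.17], "dr": [0, 0, 0]}])

```text
t: 11.18
ee_pos: [453.0, -45.5, 143.2]
orientation: [1.281, 1.163, -1.285]
ft_force: [-0.6, 0.3, -0.0]
width: 39.5
```

Request:
apply_moves(increments=[{"gripper": 45, "delta_pos": [2, 0, 0], "dr": [0, 0, 0]}, {"gripper": 45, "delta_pos": [3, 0, 0], "dr": [0, 0, 0]}, {"gripper": 45, "delta_pos": [3, 0, 0], "dr": [0, 0, 0]}, {"gripper": 45, "delta_pos": [2, 0, 0], "dr": [0, 0, 0]}, {"gripper": 45, "delta_pos": [1, 0, 0], "dr": [0, 0, 0]}])

```text
t: 11.6
ee_pos: [453.0, -45.4, 31.5]
orientation: [1.28, 1.165, -1.287]
ft_force: [-0.5, -0.4, -0.2]
width: 39.4
```

Request:
apply_moves(increments=[{"gripper": 45, "delta_pos": [0.6, 0, 0], "dr": [0, 0, 0]}, {"gripper": 45, "delta_pos": [0.3, 0, 0], "dr": [0, 0, 0]}, {"gripper": 0, "delta_pos": [0, 0, 0], "dr": [0, 0, 0]}, {"gripper": 0, "delta_pos": [0, 0, 0], "dr": [0, 0, 0]}, {"gripper": 0, "delta_pos": [0, 0, 0], "dr": [0, 0, 0]}])

```text
t: 12.02
ee_pos: [456.4, -45.8, 26.5]
orientation: [1.283, 1.159, -1.281]
ft_force: [0.5, 0.6, -1.4]
width: 25.6
```

Request:
apply_moves(increments=[{"gripper": 0, "delta_pos": [0, 0, 0], "dr": [0, 0, 0]}, {"gripper": 0, "delta_pos": [-3, 0, 0], "dr": [0, 0, 0]}, {"gripper": 0, "delta_pos": [-3, 0, 0], "dr": [0, 0, 0]}, {"gripper": 0, "delta_pos": [-3, 0, 0], "dr": [0, 0, 0]}, {"gripper": 0, "delta_pos": [-3, 0, 0], "dr": [0, 0, 0]}])

```text
t: 12.43
ee_pos: [455.4, -45.7, 147.4]
orientation: [1.282, 1.16, -1.282]
ft_force: [0.5, 0.1, -0.9]
width: 25.3
```

Request:
apply_moves(increments=[{"gripper": 0, "delta_pos": [0, 3.03, -1.16], "dr": [0, 0, 0]}, {"gripper": 0, "delta_pos": [0, 3.03, -1.16], "dr": [0, 0, 0]}, {"gripper": 0, "delta_pos": [0, 3.03, -1.16], "dr": [0, 0, 0]}, {"gripper": 0, "delta_pos": [0, 3.03, -1.16], "dr": [0, 0, 0]}, {"gripper": 0, "delta_pos": [0, 3.03, -1.16], "dr": [0, 0, 0]}])

```text
t: 12.85
ee_pos: [613.7, -2.5, 146.7]
orientation: [1.283, 1.16, -1.281]
ft_force: [1.1, -0.2, -0.1]
width: 25.8
```

Request:
apply_moves(increments=[{"gripper": 0, "delta_pos": [3, 0, 0], "dr": [0, 0, 0]}, {"gripper": 0, "delta_pos": [3, 0, 0], "dr": [0, 0, 0]}, {"gripper": 0, "delta_pos": [3, 0, 0], "dr": [0, 0, 0]}, {"gripper": 0, "delta_pos": [2, 0, 0], "dr": [0, 0, 0]}, {"gripper": 0, "delta_pos": [1, 0, 0], "dr": [0, 0, 0]}])

```text
t: 13.27
ee_pos: [610.5, -3.0, 23.3]
orientation: [1.28, 1.163, -1.285]
ft_force: [-0.1, -0.7, -1.4]
width: 25.4
```

Request:
apply_moves(increments=[{"gripper": 0, "delta_pos": [0.5, 0, 0], "dr": [0, 0, 0]}, {"gripper": 0, "delta_pos": [0.4, 0, 0], "dr": [0, 0, 0]}, {"gripper": 0, "delta_pos": [0.2, 0, 0], "dr": [0, 0, 0]}, {"gripper": 0, "delta_pos": [0, 0, 0], "dr": [0, 0, 0]}, {"gripper": 45, "delta_pos": [0, 0, 0], "dr": [0, 0, 0]}])

```text
t: 13.68
ee_pos: [613.1, -3.1, 15.9]
orientation: [1.283, 1.159, -1.281]
ft_force: [-0.7, -0.1, -0.1]
width: 29.4
```

Request:
apply_moves(increments=[{"gripper": 45, "delta_pos": [0, 0, 0], "dr": [0, 0, 0]}, {"gripper": 45, "delta_pos": [0, 0, 0], "dr": [0, 0, 0]}, {"gripper": 45, "delta_pos": [0, 0, 0], "dr": [0, 0, 0]}, {"gripper": 45, "delta_pos": [-1, 0, 0], "dr": [0, 0, 0]}, {"gripper": 45, "delta_pos": [-3, 0, 0], "dr": [0, 0, 0]}])

```text
t: 14.1
ee_pos: [609.4, -3.0, 52.1]
orientation: [1.279, 1.165, -1.287]
ft_force: [-0.8, -0.6, -0.1]
width: 39.7
```

Request:
apply_moves(increments=[{"gripper": 45, "delta_pos": [-3, 0, 0], "dr": [0, 0, 0]}, {"gripper": 45, "delta_pos": [-3, 0, 0], "dr": [0, 0, 0]}, {"gripper": 45, "delta_pos": [-3, 0, 0], "dr": [0, 0, 0]}, {"gripper": 45, "delta_pos": [-3, 0, 0], "dr": [0, 0, 0]}, {"gripper": 45, "delta_pos": [-2, 0, 0], "dr": [0, 0, 0]}])

```text
t: 14.52
ee_pos: [613.2, -3.1, 198.7]
orientation: [1.284, 1.158, -1.279]
ft_force: [0.3, -0.7, -0.3]
width: 39.5
```

Request:
apply_moves(increments=[{"gripper": 45, "delta_pos": [0, -3, 1.1], "dr": [0, 0, 0]}, {"gripper": 45, "delta_pos": [0, -3, 1.1], "dr": [0, 0, 0]}, {"gripper": 45, "delta_pos": [0, -3, 1.1], "dr": [0, 0, 0]}, {"gripper": 45, "delta_pos": [0, -2, 1], "dr": [0, 0, 0]}, {"gripper": 45, "delta_pos": [0, -1, 1], "dr": [0, 0, 0]}])

```text
t: 14.93
ee_pos: [484.8, -44.0, 195.2]
orientation: [1.281, 1.161, -1.283]
ft_force: [0.2, 0.1, -1.0]
width: 39.4
```

```bash
python3 socks.py
python3 - <<'E'
from h import *
d=get('wrist','w2.png'); Q=rig(cloud(d)); hsv=cv2.cvtColor(d['img'],cv2.COLOR_RGB2HSV); H,S,V=[hsv[...,i] for i in range(3)]
red=((H<8)|(H>172))&(S>120)&(V>60)&(Q[...,2]>78)&(Q[...,2]<92)&(abs(Q[...,0])<45)&(Q[...,1]<-90)
q=Q[red].astype(np.float32); print('knob',red.sum(),cv2.minAreaRect(q[:,:2].copy()),np.median(q[:,2]))
E
```

```text
t 14.9333 pos [484.765 -43.975 195.237] F [ 0.183  0.119 -0.96 ] w 39.36694269628008 q [-0.115  0.271  1.958  0.     0.913 -0.016]
[[-0.001  0.995 -0.099]
 [ 0.    -0.099 -0.995]
 [-1.    -0.001 -0.   ]]
tcp rig [   0.183 -182.638  195.237]
wrist tray [455.  91.] 40 ztop 30.5 rig 157.7 -87.6 r 12.7
wrist tray [411. 143.] 852 ztop 43.2 rig 125.1 -131.2 r 13.0
wrist tray [411. 192.] 583 ztop 41.1 rig 130.2 -180.9 r 11.0
wrist tray [409. 245.] 638 ztop 39.0 rig 136.0 -240.5 r 12.2
knob 800 ((3.327169418334961, -136.857666015625), (13.943450927734375, 44.40225601196289), 6.612941741943359) 85.86092
```

View pics/w2.png

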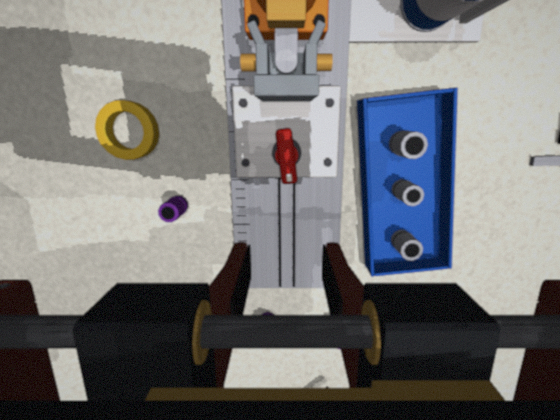

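All three sockets stand in the tray, at pixels (411,143), (411,192) and (409,245). The knob wing at (288,155) lies along the bed, so it is locked. Next I go onto the knob.

Request:
apply_moves(increments=[{"gripper": 45, "delta_pos": [0, 0.13, -1.5], "dr": [0, 0, 0]}, {"gripper": 45, "delta_pos": [0, 0, -1.5], "dr": [0, 0, 0]}, {"gripper": 45, "delta_pos": [0, 0, -1], "dr": [0, 0, 0]}, {"gripper": 45, "delta_pos": [1, 0, -0.66], "dr": [0, 0, 0]}, {"gripper": 45, "delta_pos": [2, 0, 0], "dr": [0, 0, 0]}])

```text
t: 15.5
ee_pos: [496.3, 3.7, 165.7]
orientation: [1.284, 1.158, -1.277]
ft_force: [0.4, -0.4, -0.1]
width: 39.6
```

Request:
apply_moves(increments=[{"gripper": 45, "delta_pos": [2.5, 0, 0], "dr": [-0.05, 0, 0]}, {"gripper": 45, "delta_pos": [2.5, 0, 0], "dr": [-0.05, 0, 0]}, {"gripper": 45, "delta_pos": [2, 0, 0], "dr": [0, 0, 0]}, {"gripper": 45, "delta_pos": [1, 0, 0], "dr": [0, 0, 0]}, {"gripper": 45, "delta_pos": [0.8, 0, 0], "dr": [0, 0, 0]}])

```text
t: 15.92
ee_pos: [493.2, 2.5, 74.9]
orientation: [1.208, 1.211, -1.21]
ft_force: [0.3, -0.3, -0.7]
width: 39.4
```

Request:
apply_moves(increments=[{"gripper": 45, "delta_pos": [0.7, 0, 0], "dr": [0, 0, 0]}, {"gripper": 45, "delta_pos": [0.3, 0, 0], "dr": [0, 0, 0]}, {"gripper": 45, "delta_pos": [0, 0, 0], "dr": [0, 0, 0]}, {"gripper": 0, "delta_pos": [0, 0, 0], "dr": [0, 0, 0]}, {"gripper": 0, "delta_pos": [0, 0, 0], "dr": [0, 0, 0]}])

```text
t: 16.33
ee_pos: [494.2, 2.3, 67.4]
orientation: [1.21, 1.208, -1.208]
ft_force: [0.0, 0.0, -0.1]
width: 29.0
```

Request:
apply_moves(increments=[{"gripper": 0, "delta_pos": [0, 0, 0], "dr": [0, 0, 0]}, {"gripper": 0, "delta_pos": [0, 0, 0], "dr": [0, 0, 0]}, {"gripper": 0, "delta_pos": [0, 0, 0], "dr": [0, 0, 0]}, {"gripper": 0, "delta_pos": [0, 0, 0], "dr": [0, 0, 0]}, {"gripper": 0, "delta_pos": [0, 0, 0], "dr": [0, 0, 0]}])

```text
t: 16.75
ee_pos: [491.3, 2.3, 66.9]
orientation: [1.207, 1.213, -1.212]
ft_force: [-7.8, -0.2, 7.3]
width: 15.8
```

```bash
python3 -c "
from h import *
o,R=obs(); print(rig(o['ee_pos']),o['moment'],np.degrees(np.arctan2(R[1,1],R[0,1])))"
```

```text
t 16.75 pos [491.255   2.337  66.945] F [-7.787 -0.227  7.307] w 15.78097586364794 q [-0.019  0.5    2.013 -0.     0.632 -0.02 ]
[[-0.004  1.     0.001]
 [-0.     0.001 -1.   ]
 [-1.    -0.004  0.   ]]
[   2.099 -135.912   66.945] [-0.106  1.361 -0.02 ] 0.030589738451460333
```

Request:
apply_moves(increments=[{"gripper": 0, "delta_pos": [0, -0.14, 0], "dr": [0, 0, 0]}, {"gripper": 0, "delta_pos": [0, -0.14, 0], "dr": [0, 0, 0]}, {"gripper": 0, "delta_pos": [0, 0, 0], "dr": [-0.05, 0, 0]}, {"gripper": 0, "delta_pos": [0, 0, 0], "dr": [-0.1, 0, 0]}, {"gripper": 0, "delta_pos": [0, 0, 0], "dr": [-0.1, 0, 0]}])

```text
t: 17.17
ee_pos: [490.8, 2.3, 67.0]
orientation: [1.02, 1.319, -1.019]
ft_force: [-1.1, 0.4, 3.8]
width: 15.8
```

Request:
apply_moves(increments=[{"gripper": 0, "delta_pos": [0, 0, 0], "dr": [-0.1, 0, 0]}, {"gripper": 0, "delta_pos": [0, 0, 0], "dr": [-0.1, 0, 0]}, {"gripper": 0, "delta_pos": [0, 0, 0], "dr": [-0.1, 0, 0]}, {"gripper": 0, "delta_pos": [0, 0, 0], "dr": [-0.1, 0, 0]}, {"gripper": 0, "delta_pos": [0, 0, 0], "dr": [-0.1, 0, 0]}])

```text
t: 17.58
ee_pos: [490.4, 2.1, 67.0]
orientation: [0.637, 1.476, -0.638]
ft_force: [-2.6, -2.8, 3.3]
width: 15.8
```

Request:
apply_moves(increments=[{"gripper": 0, "delta_pos": [0, 0, 0], "dr": [-0.1, 0, 0]}, {"gripper": 0, "delta_pos": [0, 0, 0], "dr": [-0.1, 0, 0]}, {"gripper": 0, "delta_pos": [0, 0, 0], "dr": [-0.1, 0, 0]}, {"gripper": 0, "delta_pos": [0, 0, 0], "dr": [-0.1, 0, 0]}, {"gripper": 0, "delta_pos": [0, 0, 0], "dr": [-0.1, 0, 0]}])

```text
t: 18.0
ee_pos: [490.2, 2.1, 67.0]
orientation: [0.247, 1.557, -0.248]
ft_force: [-3.9, -2.4, 5.4]
width: 15.6
```

Request:
apply_moves(increments=[{"gripper": 0, "delta_pos": [0, 0, 0], "dr": [-0.1, 0, 0]}, {"gripper": 0, "delta_pos": [0, 0, 0], "dr": [-0.05, 0, 0]}, {"gripper": 0, "delta_pos": [0, 0, 0], "dr": [0, 0, 0]}, {"gripper": 0, "delta_pos": [0, 0, 0], "dr": [0, 0, 0]}, {"gripper": 0, "delta_pos": [0, 0, 0], "dr": [0, 0, 0]}])

```text
t: 18.42
ee_pos: [490.2, 2.2, 66.9]
orientation: [0.135, 1.567, -0.135]
ft_force: [-3.8, -1.7, 5.3]
width: 15.7
```

Run:
```python
from h import *
o,R=obs(); print(rig(o['ee_pos']),o['moment'],np.degrees(np.arctan2(R[1,1],R[0,1])))
d=get('top'); cv2.imwrite('pics/t2.png',cv2.resize(d['img'][170:300,180:390,::-1],None,fx=3.6,fy=3.6,interpolation=cv2.INTER_CUBIC))
d=get('wrist','w3.png')
```

```text
t 18.4167 pos [490.153   2.179  66.949] F [-3.844 -1.724  5.33 ] w 15.681508134244428 q [-0.02   0.498  2.018 -0.     0.627 -1.418]
[[-0.001  0.171  0.985]
 [-0.     0.985 -0.171]
 [-1.    -0.    -0.001]]
[   1.017 -136.178   66.949] [-0.363  0.7   -0.049] 80.14682042289093
```

View pics/w3.png

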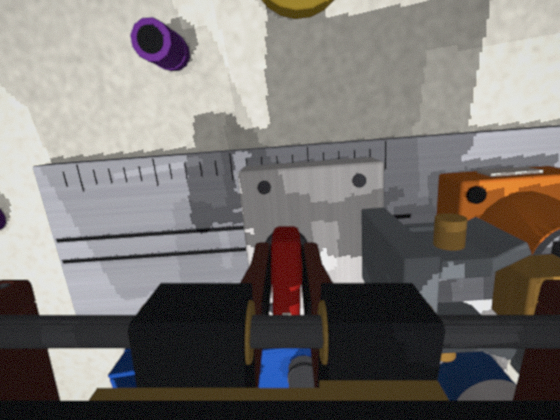

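Request:
apply_moves(increments=[{"gripper": 0, "delta_pos": [0, -0.5, 0.037], "dr": [0, 0, 0]}, {"gripper": 0, "delta_pos": [0, -1, 0.074], "dr": [0, 0, 0]}, {"gripper": 0, "delta_pos": [0, -1, 0.074], "dr": [0, 0, 0]}, {"gripper": 0, "delta_pos": [0, -1, 0.074], "dr": [0, 0, 0]}, {"gripper": 0, "delta_pos": [0, -1, 0.074], "dr": [0, 0, 0]}])

```text
t: 18.93
ee_pos: [485.8, -42.5, 67.0]
orientation: [0.136, 1.567, -0.135]
ft_force: [-3.8, 3.0, 5.1]
width: 15.9
```

Request:
apply_moves(increments=[{"gripper": 0, "delta_pos": [0, -1, 0.074], "dr": [0, 0, 0]}, {"gripper": 0, "delta_pos": [0, -1, 0.074], "dr": [0, 0, 0]}, {"gripper": 0, "delta_pos": [0, -1, 0.074], "dr": [0, 0, 0]}, {"gripper": 0, "delta_pos": [0, -1, 0.074], "dr": [0, 0, 0]}, {"gripper": 0, "delta_pos": [0, -1, 0.074], "dr": [0, 0, 0]}])

```text
t: 19.35
ee_pos: [480.8, -92.5, 66.9]
orientation: [0.136, 1.568, -0.135]
ft_force: [-4.4, 2.5, 6.3]
width: 16.4
```

Request:
apply_moves(increments=[{"gripper": 0, "delta_pos": [0, -0.5, 0.037], "dr": [0, 0, 0]}, {"gripper": 0, "delta_pos": [0, 0, 0], "dr": [0, 0, 0]}, {"gripper": 0, "delta_pos": [0, 0, 0], "dr": [0, 0, 0]}, {"gripper": 0, "delta_pos": [0, 0, 0], "dr": [0, 0, 0]}, {"gripper": 0, "delta_pos": [0, 0, 0], "dr": [0, 0, 0]}])

```text
t: 19.77
ee_pos: [480.4, -97.7, 67.0]
orientation: [0.135, 1.568, -0.135]
ft_force: [-4.6, -1.9, 6.4]
width: 15.6
```

Request:
apply_moves(increments=[{"gripper": 50, "delta_pos": [0, 0, 0], "dr": [0, 0, 0]}, {"gripper": 50, "delta_pos": [0, 0, 0], "dr": [0, 0, 0]}, {"gripper": 50, "delta_pos": [0, 0, 0], "dr": [0, 0, 0]}, {"gripper": 50, "delta_pos": [-1, 0, 0], "dr": [0, 0, 0]}, {"gripper": 50, "delta_pos": [-2.5, 0, 0], "dr": [0, 0, 0]}])

```text
t: 20.18
ee_pos: [479.4, -97.0, 100.3]
orientation: [0.135, 1.572, -0.133]
ft_force: [0.0, 0.5, 0.1]
width: 43.0
```

Request:
apply_moves(increments=[{"gripper": 50, "delta_pos": [-3, 0, 0], "dr": [0, 0, 0]}, {"gripper": 50, "delta_pos": [-3, 0, 0], "dr": [0, 0, 0]}, {"gripper": 50, "delta_pos": [-3, 0, 0], "dr": [0, 0, 0]}, {"gripper": 50, "delta_pos": [-2, 0, 0], "dr": [0, 0, 0]}, {"gripper": 50, "delta_pos": [0, 0, 0], "dr": [0, 0, 0]}])

```text
t: 20.6
ee_pos: [483.8, -98.0, 216.6]
orientation: [0.133, 1.558, -0.135]
ft_force: [0.4, -0.0, 0.6]
width: 44.2
```

Request:
apply_moves(increments=[{"gripper": 60, "delta_pos": [0, 0, 0], "dr": [0.1, 0, 0]}, {"gripper": 60, "delta_pos": [0, 0, 0], "dr": [0.1, 0, 0]}, {"gripper": 60, "delta_pos": [0, 0, 0], "dr": [0.1, 0, 0]}, {"gripper": 60, "delta_pos": [0, 0, 0], "dr": [0.1, 0, 0]}, {"gripper": 60, "delta_pos": [0, 0, 0], "dr": [0.1, 0, 0]}])

```text
t: 21.02
ee_pos: [480.7, -97.3, 211.2]
orientation: [0.529, 1.506, -0.529]
ft_force: [-0.0, 0.3, 0.0]
width: 52.6
```

Request:
apply_moves(increments=[{"gripper": 60, "delta_pos": [0, 0, 0], "dr": [0.1, 0, 0]}, {"gripper": 60, "delta_pos": [0, 0, 0], "dr": [0.1, 0, 0]}, {"gripper": 60, "delta_pos": [0, 0, 0], "dr": [0.1, 0, 0]}, {"gripper": 60, "delta_pos": [0, 0, 0], "dr": [0.1, 0, 0]}, {"gripper": 60, "delta_pos": [0, 0, 0], "dr": [0.1, 0, 0]}])

```text
t: 21.43
ee_pos: [480.6, -97.3, 211.1]
orientation: [0.913, 1.372, -0.914]
ft_force: [0.8, -0.6, 0.0]
width: 52.6
```

Request:
apply_moves(increments=[{"gripper": 60, "delta_pos": [0, 0, 0], "dr": [0.1, 0, 0]}, {"gripper": 60, "delta_pos": [0, 0, 0], "dr": [0.1, 0, 0]}, {"gripper": 60, "delta_pos": [0, 0, 0], "dr": [0.1, 0, 0]}, {"gripper": 60, "delta_pos": [0, 0, 0], "dr": [0.1, 0, 0]}, {"gripper": 60, "delta_pos": [0, 0, 0], "dr": [0.1, 0, 0]}])

```text
t: 21.85
ee_pos: [480.7, -97.3, 211.1]
orientation: [1.286, 1.159, -1.286]
ft_force: [0.4, 0.5, -0.4]
width: 53.0
```

Request:
apply_moves(increments=[{"gripper": 60, "delta_pos": [0, 0, -3], "dr": [0, 0, 0]}, {"gripper": 60, "delta_pos": [0, 0, -3.5], "dr": [0, 0, 0]}, {"gripper": 60, "delta_pos": [0, 0, -3.5], "dr": [0, 0, 0]}, {"gripper": 60, "delta_pos": [0, 0, -2.5], "dr": [0, 0, 0]}, {"gripper": 60, "delta_pos": [0, 0, -1], "dr": [0, 0, 0]}])

```text
t: 22.27
ee_pos: [494.2, 39.5, 211.2]
orientation: [1.281, 1.162, -1.281]
ft_force: [-0.7, -0.7, 0.6]
width: 52.7
```

Run:
```python
from h import *
o,R=obs(); print(rig(o['ee_pos']),'yaw',np.degrees(np.arctan2(R[1,1],R[0,1])))
d=get('wrist','w4.png'); P=cloud(d);Q=rig(P); print('cam',-d['R'].T@d['t'])
hsv=cv2.cvtColor(d['img'],cv2.COLOR_RGB2HSV); H,S,V=[hsv[...,i] for i in range(3)]
near=(abs(Q[...,0])<30)&(abs(Q[...,1])<30)
m=near&(Q[...,2]>106)&(Q[...,2]<118); q=Q[m].astype(np.float32); print('hub top',m.sum(),cv2.minAreaRect(q[:,:2].copy()),np.median(q[:,2]))
ring=m&(V<28); 
h=near&(Q[...,2]>98)&(Q[...,2]<112)
m=(H>12)&(H<30)&(S>90)&(Q[...,2]>110)&(Q[...,2]<120)&(abs(Q[...,0])<40); q=Q[m].astype(np.float32); print('brass',m.sum(),cv2.minAreaRect(q[:,:2].copy()),np.median(q[:,2]))
m=((H<8)|(H>172))&(S>110)&(Q[...,2]>90)&(Q[...,2]<100)&(Q[...,1]>40)&(Q[...,1]<150)&(abs(Q[...,0])<40); q=Q[m].astype(np.float32)
if m.sum()>20: print('red',m.sum(),cv2.minAreaRect(q[:,:2].copy()),q[:,1].max())
m=(Q[...,2]>140)&(Q[...,0]>30)&(Q[...,0]<200)&(abs(Q[...,1])<80); q=Q[m]; print('tall',m.sum(), q.min(0) if m.sum() else 0,q.max(0) if m.sum() else 0)
```

```text
t 22.2667 pos [494.227  39.503 211.246] F [-0.656 -0.663  0.609] w 52.74024023699043 q [0.055 0.26  1.927 0.001 0.955 0.153]
[[-0.001  0.995 -0.097]
 [ 0.001 -0.097 -0.995]
 [-1.    -0.001 -0.   ]]
[  1.41  -98.634 211.246] yaw -5.590945740030193
cam [502.714 113.879 365.52 ]
hub top 1675 ((3.366549491882324, -7.087486267089844), (44.71235275268555, 27.94133758544922), 89.4190444946289) 111.39944
brass 1019 ((3.8160696029663086, -14.272153854370117), (59.345436096191406, 25.56818389892578), 88.81311798095703) 115.084
tall 24135 [ 30.001 -80.    140.009] [160.49   28.121 321.964]
```

View pics/w4.png

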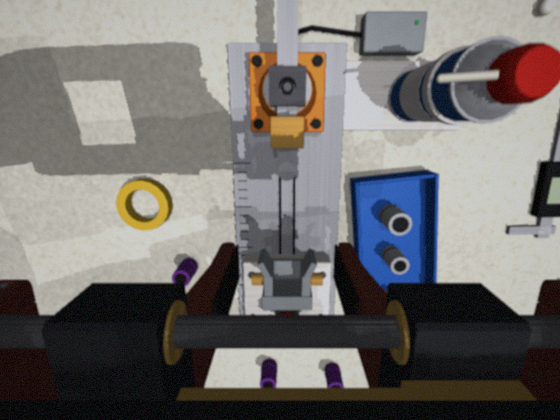

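Run:
```python
from h import *
d=get('wrist'); Q=rig(cloud(d))
print('straw tip',rig(onplane(d,440,77,172)),Q[77,443],Q[77,460],Q[77,480]); 
V=d['img'].max(2)
m=(abs(Q[...,0])<30)&(abs(Q[...,1])<20)&(Q[...,2]>109.5)&(Q[...,2]<113)
q=Q[m]; print(m.sum(),np.percentile(q[:,0],[2,98]),np.percentile(q[:,1],[2,98]))
print('hole',rig(onplane(d,288,86,111)),rig(onplane(d,288,86,105)), Q[82:91,288,2])
hsv=cv2.cvtColor(d['img'],cv2.COLOR_RGB2HSV)
red=((hsv[...,0]<8)|(hsv[...,0]>172))&(hsv[...,1]>120)&(abs(Q[...,2]-182)<3)&(Q[...,0]>90)
q=Q[red].astype(np.float32);print('cap top',red.sum(),cv2.minEnclosingCircle(q[:,:2].copy()),q.mean(0))
```

```text
straw tip [8.98814831e+01 9.05842700e-02 1.72000000e+02] [ 98.79517072   2.01829845 156.30749383] [105.62091789   1.15131506 163.37812875] [114.7964197    0.57417069 168.09054617]
1233 [-10.28930242  16.85410011] [-12.29026601  15.05174363]
hole [  3.9314747    1.28558646 111.        ] [  3.96203889   1.87410937 105.        ] [103.42548967 105.76111759 105.04814254 105.50860109 106.2657205
 106.72672787 104.2648349  105.40883059 105.35400109]
cap top 2222 ((137.1466827392578, 0.7536160349845886), 14.23075008392334) [135.97455     0.8182942 181.81421  ]
```

Request:
apply_moves(increments=[{"gripper": 60, "delta_pos": [0, 0, -2.5], "dr": [0, 0, 0]}, {"gripper": 60, "delta_pos": [0, 0, -3], "dr": [0, 0, 0]}, {"gripper": 60, "delta_pos": [0, 0, -2.5], "dr": [0, 0, 0]}, {"gripper": 60, "delta_pos": [0, 0, -1.46], "dr": [0, 0, 0]}, {"gripper": 60, "delta_pos": [0, 0, -0.5], "dr": [0, 0, 0]}])

```text
t: 22.78
ee_pos: [504.6, 136.4, 211.5]
orientation: [1.282, 1.161, -1.282]
ft_force: [0.2, 0.5, -0.8]
width: 52.6
```

Request:
apply_moves(increments=[{"gripper": 60, "delta_pos": [2, 0, 0], "dr": [0, 0, 0]}, {"gripper": 60, "delta_pos": [2.5, 0, 0], "dr": [0, 0, 0]}, {"gripper": 60, "delta_pos": [2.5, 0, 0], "dr": [0, 0, 0]}, {"gripper": 60, "delta_pos": [1.5, 0, 0], "dr": [0, 0, 0]}, {"gripper": 60, "delta_pos": [1, 0, 0], "dr": [0, 0, 0]}])

```text
t: 23.2
ee_pos: [503.3, 134.1, 114.7]
orientation: [1.281, 1.161, -1.286]
ft_force: [-0.4, -0.4, -0.4]
width: 52.7
```

Request:
apply_moves(increments=[{"gripper": 60, "delta_pos": [1, 0, 0], "dr": [0, 0, 0]}, {"gripper": 60, "delta_pos": [0.6, 0, 0], "dr": [0, 0, 0]}, {"gripper": 60, "delta_pos": [0.2, 0, 0], "dr": [0, 0, 0]}, {"gripper": 60, "delta_pos": [0, 0, 0], "dr": [0, 0, 0]}, {"gripper": 60, "delta_pos": [0, 0, 0], "dr": [0, 0, 0]}])

```text
t: 23.62
ee_pos: [504.9, 136.0, 99.2]
orientation: [1.283, 1.16, -1.281]
ft_force: [-0.6, 0.3, 0.6]
width: 52.7
```

```bash
python3 -c "
from h import *
o,R=obs(); print(rig(o['ee_pos']),o['moment'],np.degrees(np.arctan2(R[1,1],R[0,1])))"
```

```text
t 23.6167 pos [504.871 135.985  99.235] F [-0.619  0.34   0.596] w 52.6578967617527 q [ 0.24   0.473  1.938 -0.     0.73   0.34 ]
[[ 0.001  0.995 -0.099]
 [ 0.    -0.099 -0.995]
 [-1.     0.001 -0.   ]]
[ 2.537 -1.573 99.235] [-0.083  0.071 -0.041] -5.702324993766473
```

Request:
apply_moves(increments=[{"gripper": 60, "delta_pos": [0.2, -0.1, -0.25], "dr": [0, 0, 0]}, {"gripper": 60, "delta_pos": [0.1, 0, 0], "dr": [0, 0, 0]}, {"gripper": 60, "delta_pos": [0, 0, 0], "dr": [0, 0, 0]}, {"gripper": 0, "delta_pos": [0, 0, 0], "dr": [0, 0, 0]}, {"gripper": 0, "delta_pos": [0, 0, 0], "dr": [0, 0, 0]}])

```text
t: 24.03
ee_pos: [503.7, 138.6, 95.8]
orientation: [1.282, 1.16, -1.282]
ft_force: [-0.5, -0.1, 0.6]
width: 42.8
```

Request:
apply_moves(increments=[{"gripper": 0, "delta_pos": [0, 0, 0], "dr": [0, 0, 0]}, {"gripper": 0, "delta_pos": [0, 0, 0], "dr": [0, 0, 0]}, {"gripper": 0, "delta_pos": [0, 0, 0], "dr": [0, 0, 0]}, {"gripper": 0, "delta_pos": [0, 0, 0], "dr": [0, 0, 0]}, {"gripper": 0, "delta_pos": [0, 0, 0], "dr": [0, 0, 0]}])

```text
t: 24.45
ee_pos: [503.9, 138.6, 95.8]
orientation: [1.282, 1.16, -1.282]
ft_force: [0.7, 0.6, 0.3]
width: 27.7
```

```bash
python3 -c "
from h import *
o,R=obs(); print(rig(o['ee_pos']),o['moment'],np.degrees(np.arctan2(R[1,1],R[0,1])))"
```

```text
t 24.45 pos [503.855 138.596  95.759] F [0.655 0.605 0.251] w 27.73704278821477 q [ 0.246  0.479  1.939 -0.     0.723  0.345]
[[ 0.     0.995 -0.099]
 [ 0.    -0.099 -0.995]
 [-1.     0.    -0.   ]]
[ 1.27   0.925 95.759] [-0.108  0.015 -0.036] -5.6995050976386805
```

Request:
apply_moves(increments=[{"gripper": 0, "delta_pos": [-1, 0, 0], "dr": [0, 0, 0]}, {"gripper": 0, "delta_pos": [-1.5, 0, 0], "dr": [0, 0, 0]}, {"gripper": 0, "delta_pos": [-2.5, 0, 0], "dr": [0, 0, 0]}, {"gripper": 0, "delta_pos": [-2.5, 0, 0], "dr": [0, 0, 0]}, {"gripper": 0, "delta_pos": [-1.5, 0, 0], "dr": [0, 0, 0]}])

```text
t: 24.87
ee_pos: [503.6, 138.6, 187.9]
orientation: [1.283, 1.16, -1.282]
ft_force: [1.4, -0.9, -4.5]
width: 27.8
```

Request:
apply_moves(increments=[{"gripper": 0, "delta_pos": [0, -0.2, -1.24], "dr": [0, 0, 0]}, {"gripper": 0, "delta_pos": [0, -0.35, -2.1], "dr": [0, 0, 0]}, {"gripper": 0, "delta_pos": [0, -0.35, -2.1], "dr": [0, 0, 0]}, {"gripper": 0, "delta_pos": [0, -0.35, -2.1], "dr": [0, 0, 0]}, {"gripper": 0, "delta_pos": [0, -0.35, -2.1], "dr": [0, 0, 0]}])

```text
t: 25.28
ee_pos: [495.9, 237.1, 184.7]
orientation: [1.281, 1.161, -1.284]
ft_force: [0.3, -0.7, -4.3]
width: 27.9
```

Request:
apply_moves(increments=[{"gripper": 0, "delta_pos": [0, -0.35, -2.1], "dr": [0, 0, 0]}, {"gripper": 0, "delta_pos": [0, -0.35, -2.1], "dr": [0, 0, 0]}, {"gripper": 0, "delta_pos": [0, -0.35, -2.1], "dr": [0, 0, 0]}, {"gripper": 0, "delta_pos": [0, -0.35, -2.1], "dr": [0, 0, 0]}, {"gripper": 0, "delta_pos": [0, 0, 0], "dr": [-0.07, 0, 0]}])

```text
t: 25.7
ee_pos: [490.4, 324.6, 184.7]
orientation: [1.229, 1.197, -1.23]
ft_force: [1.0, -0.2, -3.9]
width: 28.0
```

Request:
apply_moves(increments=[{"gripper": 0, "delta_pos": [0, 0, 0], "dr": [-0.1, 0, 0]}, {"gripper": 0, "delta_pos": [0, 0, 0], "dr": [-0.1, 0, 0]}, {"gripper": 0, "delta_pos": [0, 0, 0], "dr": [-0.1, 0, 0]}, {"gripper": 0, "delta_pos": [0, 0, 0], "dr": [-0.1, 0, 0]}, {"gripper": 0, "delta_pos": [0, 0, 0], "dr": [-0.1, 0, 0]}])

```text
t: 26.12
ee_pos: [490.2, 321.1, 184.3]
orientation: [0.85, 1.399, -0.854]
ft_force: [0.0, -0.3, -4.7]
width: 27.9
```

Request:
apply_moves(increments=[{"gripper": 0, "delta_pos": [0, 0, 0], "dr": [-0.1, 0, 0]}, {"gripper": 0, "delta_pos": [0, 0, 0], "dr": [-0.1, 0, 0]}, {"gripper": 0, "delta_pos": [0, 0, 0], "dr": [-0.1, 0, 0]}, {"gripper": 0, "delta_pos": [0, 0, 0], "dr": [-0.1, 0, 0]}, {"gripper": 0, "delta_pos": [0, 0, 0], "dr": [-0.1, 0, 0]}])

```text
t: 26.53
ee_pos: [490.3, 321.1, 184.4]
orientation: [0.465, 1.522, -0.468]
ft_force: [0.9, 0.1, -4.9]
width: 28.0
```

Request:
apply_moves(increments=[{"gripper": 0, "delta_pos": [0, 0, 0], "dr": [-0.1, 0, 0]}, {"gripper": 0, "delta_pos": [0, 0, 0], "dr": [-0.1, 0, 0]}, {"gripper": 0, "delta_pos": [0, 0, 0], "dr": [-0.1, 0, 0]}, {"gripper": 0, "delta_pos": [0, 0, 0], "dr": [-0.1, 0, 0]}, {"gripper": 0, "delta_pos": [0, 0, 0], "dr": [-0.1, 0, 0]}])

```text
t: 26.95
ee_pos: [490.3, 321.1, 184.4]
orientation: [0.074, 1.572, -0.076]
ft_force: [0.6, 0.1, -5.0]
width: 27.4
```

Run:
```python
from h import *
o,R=obs(); print('yaw',np.degrees(np.arctan2(R[1,1],R[0,1])))
d=get('top'); cv2.imwrite('pics/t3.png',cv2.resize(d['img'][130:300,90:390,::-1],None,fx=2.6,fy=2.6,interpolation=cv2.INTER_CUBIC))
```

```text
t 26.95 pos [490.298 321.066 184.369] F [ 0.571  0.135 -4.97 ] w 27.440155866061698 q [ 0.559  0.425  1.751  0.     0.969 -0.916]
[[-0.003  0.095  0.995]
 [-0.001  0.995 -0.095]
 [-1.    -0.002 -0.003]]
yaw 84.54225623085779
```

View pics/t3.png

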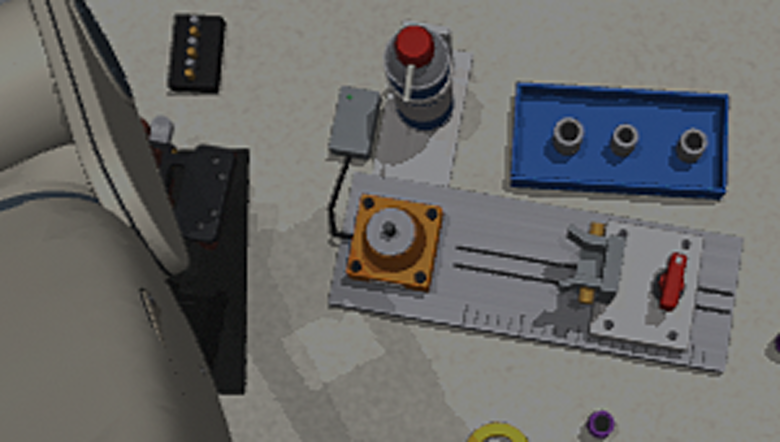

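Request:
apply_moves(increments=[{"gripper": 0, "delta_pos": [2, 0, 0], "dr": [0, 0, 0]}, {"gripper": 0, "delta_pos": [3, 0, 0], "dr": [0, 0, 0]}, {"gripper": 0, "delta_pos": [3, 0, 0], "dr": [0, 0, 0]}, {"gripper": 0, "delta_pos": [3, 0, 0], "dr": [0, 0, 0]}, {"gripper": 0, "delta_pos": [2, 0, 0], "dr": [0, 0, 0]}])

```text
t: 27.42
ee_pos: [489.4, 320.3, 52.3]
orientation: [0.079, 1.573, -0.083]
ft_force: [0.7, 0.9, -4.8]
width: 27.7
```

Request:
apply_moves(increments=[{"gripper": 0, "delta_pos": [1.5, 0, 0], "dr": [0, 0, 0]}, {"gripper": 0, "delta_pos": [1, 0, 0], "dr": [0, 0, 0]}, {"gripper": 0, "delta_pos": [0.7, 0, 0], "dr": [0, 0, 0]}, {"gripper": 0, "delta_pos": [0.4, 0, 0], "dr": [0, 0, 0]}, {"gripper": 0, "delta_pos": [0.2, 0, 0], "dr": [0, 0, 0]}])

```text
t: 27.83
ee_pos: [491.6, 321.2, 17.5]
orientation: [0.079, 1.569, -0.079]
ft_force: [0.1, 0.0, -4.3]
width: 28.1
```

Request:
apply_moves(increments=[{"gripper": 0, "delta_pos": [0.2, 0, 0], "dr": [0, 0, 0]}, {"gripper": 0, "delta_pos": [0.1, 0, 0], "dr": [0, 0, 0]}, {"gripper": 0, "delta_pos": [0, 0, 0], "dr": [0, 0, 0]}, {"gripper": 0, "delta_pos": [0, 0, 0], "dr": [0, 0, 0]}, {"gripper": 0, "delta_pos": [0, 0, 0], "dr": [0, 0, 0]}])

```text
t: 28.25
ee_pos: [492.0, 321.2, 15.2]
orientation: [0.079, 1.569, -0.078]
ft_force: [0.2, -0.1, -4.8]
width: 27.9
```

Run:
```python
from h import *
o,R=obs(); print('yaw',np.degrees(np.arctan2(R[1,1],R[0,1])))
```

```text
t 28.25 pos [491.976 321.206  15.184] F [ 0.215 -0.066 -4.847] w 27.863545840056826 q [ 0.558  0.682  1.809  0.     0.65  -0.912]
[[ 0.001  0.1    0.995]
 [ 0.     0.995 -0.1  ]
 [-1.     0.001  0.001]]
yaw 84.24433977676618
```

Request:
apply_moves(increments=[{"gripper": 0, "delta_pos": [0.12, 0, 0], "dr": [0, 0, 0]}, {"gripper": 0, "delta_pos": [0, 0, 0], "dr": [0, 0, 0]}, {"gripper": 60, "delta_pos": [0, 0, 0], "dr": [0, 0, 0]}, {"gripper": 60, "delta_pos": [0, 0, 0], "dr": [0, 0, 0]}, {"gripper": 60, "delta_pos": [0, 0, 0], "dr": [0, 0, 0]}])

```text
t: 28.67
ee_pos: [492.0, 321.2, 13.8]
orientation: [0.079, 1.569, -0.078]
ft_force: [-0.2, -0.1, 0.4]
width: 44.0
```

Request:
apply_moves(increments=[{"gripper": 60, "delta_pos": [0, 0, 0], "dr": [0, 0, 0]}, {"gripper": 60, "delta_pos": [-1, 0, 0], "dr": [0, 0, 0]}, {"gripper": 60, "delta_pos": [-3, 0, 0], "dr": [0, 0, 0]}, {"gripper": 60, "delta_pos": [-3, 0, 0], "dr": [0, 0, 0]}, {"gripper": 60, "delta_pos": [-3, 0, 0], "dr": [0, 0, 0]}])

```text
t: 29.08
ee_pos: [491.3, 320.8, 115.0]
orientation: [0.078, 1.57, -0.079]
ft_force: [0.5, -0.1, 0.1]
width: 52.6
```

Request:
apply_moves(increments=[{"gripper": 60, "delta_pos": [-3, 0, 1], "dr": [0, 0, 0]}, {"gripper": 60, "delta_pos": [-2, 0, 2.5], "dr": [0, 0, 0]}, {"gripper": 60, "delta_pos": [-2, 0, 3], "dr": [0, 0, 0]}, {"gripper": 60, "delta_pos": [-2, 0, 2.5], "dr": [0, 0, 0]}, {"gripper": 60, "delta_pos": [-1, 0, 1], "dr": [0, 0, 0]}])

```text
t: 29.5
ee_pos: [595.1, 311.1, 217.8]
orientation: [0.082, 1.564, -0.077]
ft_force: [0.5, -0.5, 0.2]
width: 52.7
```

Request:
apply_moves(increments=[{"gripper": 60, "delta_pos": [0, 0, 0], "dr": [0, 0, 0]}, {"gripper": 60, "delta_pos": [0, 0, 0], "dr": [0, 0, 0]}, {"gripper": 60, "delta_pos": [0, 0, 0], "dr": [0, 0, 0]}, {"gripper": 60, "delta_pos": [0, 0, 0], "dr": [0, 0, 0]}, {"gripper": 60, "delta_pos": [0, 0, 0], "dr": [0, 0, 0]}])

```text
t: 29.92
ee_pos: [589.7, 311.0, 212.4]
orientation: [0.077, 1.571, -0.079]
ft_force: [-0.0, 0.3, -0.5]
width: 52.8
```

```bash
cat > hub.py <<'E'
from h import *
import sys
o,R=obs(); print('yaw',np.degrees(np.arctan2(R[1,1],R[0,1])))
d=get('wrist',sys.argv[1]); P=cloud(d)
m=(abs(P[...,0]-492)<35)&(abs(P[...,1]-321)<35)&(P[...,2]>20)&(P[...,2]<50)
print('z levels',np.percentile(P[m][:,2],[5,50,95]) if m.sum() else 0)
hsv=cv2.cvtColor(d['img'],cv2.COLOR_RGB2HSV); 
for nm,mm in (('hub',m&(abs(P[...,2]-29)<2.5)&(hsv[...,1]<90)),('brass',m&(abs(P[...,2]-33)<2.5)&(hsv[...,1]>90))):
    k=cv2.morphologyEx(mm.astype(np.uint8),cv2.MORPH_OPEN,np.ones((3,3)))>0
    if k.sum()>30: print(nm,k.sum(),cv2.minAreaRect(P[k][:,:2].astype(np.float32)), np.argwhere(k).mean(0)[::-1])
t=get('top'); PT=cloud(t); hs=cv2.cvtColor(t['img'],cv2.COLOR_RGB2HSV)
cap=((hs[...,0]<8)|(hs[...,0]>172))&(hs[...,1]>150)&(abs(PT[...,2]-182)<4); q=PT[cap].astype(np.float32)
print('cap top cam',cap.sum(),cv2.minEnclosingCircle(q[:,:2].copy()),q.mean(0))
E
python3 hub.py w5.png
```

```text
t 29.9167 pos [589.734 311.007 212.379] F [-0.043  0.28  -0.506] w 52.81171890102798 q [ 0.467  0.504  1.543  0.     1.096 -1.004]
[[-0.002  0.099  0.995]
 [-0.001  0.995 -0.099]
 [-1.    -0.001 -0.002]]
yaw 84.29551507246967
z levels [27.758 29.541 33.896]
hub 665 ((492.1707458496094, 321.567138671875), (27.48292350769043, 26.72270965576172), 84.20396423339844) [287.472  95.845]
brass 319 ((521.0036010742188, 318.1036682128906), (25.110246658325195, 12.937809944152832), 86.8075180053711) [286.696 125.762]
cap top cam 137 ((635.552978515625, 124.5609130859375), 14.610776901245117) [635.702 124.496 181.345]
```

View pics/w5.png

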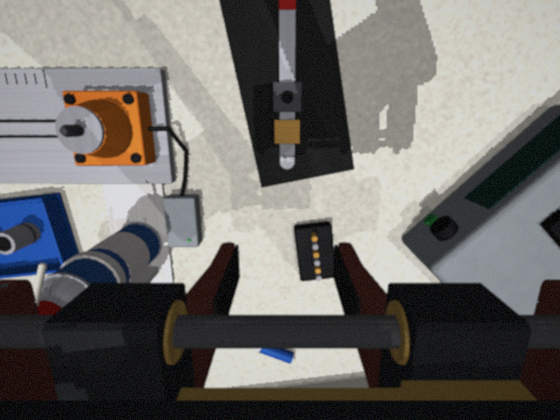

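Request:
apply_moves(increments=[{"gripper": 0, "delta_pos": [0, -1.2, 0.43], "dr": [0, 0, 0]}, {"gripper": 0, "delta_pos": [0, -2.4, 0.9], "dr": [0, 0, 0]}, {"gripper": 0, "delta_pos": [0, -2.4, 0.9], "dr": [0, 0, 0]}, {"gripper": 0, "delta_pos": [0, -2.4, 0.9], "dr": [0, 0, 0]}, {"gripper": 0, "delta_pos": [0, -2.4, 0.9], "dr": [0, 0, 0]}])

```text
t: 30.43
ee_pos: [620.5, 197.8, 213.3]
orientation: [0.078, 1.57, -0.079]
ft_force: [0.6, -0.8, -0.1]
width: 22.9
```

Request:
apply_moves(increments=[{"gripper": 0, "delta_pos": [0, -2.4, 0.9], "dr": [0, 0, 0]}, {"gripper": 0, "delta_pos": [0, -2.4, 0.9], "dr": [0, 0, 0]}, {"gripper": 0, "delta_pos": [0, -1.64, 0.55], "dr": [0, 0, 0]}, {"gripper": 0, "delta_pos": [0, -0.8, 0.25], "dr": [0, 0, 0]}, {"gripper": 0, "delta_pos": [0.5, 0, 0], "dr": [0, 0, 0]}])

```text
t: 30.85
ee_pos: [639.9, 122.8, 209.2]
orientation: [0.081, 1.568, -0.081]
ft_force: [0.5, 0.0, -0.1]
width: 0.7
```

Request:
apply_moves(increments=[{"gripper": 0, "delta_pos": [0.7, 0, 0], "dr": [0, 0, 0]}, {"gripper": 0, "delta_pos": [0.4, 0, 0], "dr": [0, 0, 0]}, {"gripper": 0, "delta_pos": [0, 0, 0], "dr": [0, 0, 0]}, {"gripper": 0, "delta_pos": [0, 0, 0], "dr": [0, 0, 0]}, {"gripper": 0, "delta_pos": [0, 0, 0], "dr": [0, 0, 0]}])

```text
t: 31.27
ee_pos: [639.0, 125.8, 197.4]
orientation: [0.078, 1.57, -0.078]
ft_force: [-0.1, -0.0, 0.3]
width: 0.5
```

Request:
apply_moves(increments=[{"gripper": 0, "delta_pos": [0.4, 0, -0.1], "dr": [0, 0, 0]}, {"gripper": 0, "delta_pos": [0.3, 0, 0], "dr": [0, 0, 0]}, {"gripper": 0, "delta_pos": [0.3, 0, 0], "dr": [0, 0, 0]}, {"gripper": 0, "delta_pos": [0.3, 0, 0], "dr": [0, 0, 0]}, {"gripper": 0, "delta_pos": [0.2, 0, 0], "dr": [0, 0, 0]}])

```text
t: 31.68
ee_pos: [638.3, 125.4, 184.1]
orientation: [0.079, 1.569, -0.078]
ft_force: [-9.1, -0.3, 27.6]
width: 0.5
```

Request:
apply_moves(increments=[{"gripper": 0, "delta_pos": [0.1, 0, 0], "dr": [0, 0, 0]}, {"gripper": 0, "delta_pos": [0.1, 0, 0], "dr": [0, 0, 0]}, {"gripper": 0, "delta_pos": [0, 0, 0], "dr": [0, 0, 0]}, {"gripper": 0, "delta_pos": [0, 0, 0], "dr": [0, 0, 0]}, {"gripper": 0, "delta_pos": [0, 0, 0], "dr": [0, 0, 0]}])

```text
t: 32.1
ee_pos: [638.3, 125.5, 184.1]
orientation: [0.079, 1.568, -0.078]
ft_force: [-10.5, 0.8, 25.7]
width: 0.6
```

Request:
apply_moves(increments=[{"gripper": 0, "delta_pos": [-0.5, 0, 0], "dr": [0, 0, 0]}, {"gripper": 0, "delta_pos": [-1, 0, 0], "dr": [0, 0, 0]}, {"gripper": 0, "delta_pos": [-1, 0, 0], "dr": [0, 0, 0]}, {"gripper": 0, "delta_pos": [-1, 0, 0], "dr": [0.06, 0, 0]}, {"gripper": 0, "delta_pos": [0, 0, 0], "dr": [0.12, 0, 0]}])

```text
t: 32.52
ee_pos: [639.2, 125.1, 217.7]
orientation: [0.222, 1.556, -0.221]
ft_force: [0.4, 0.2, -0.3]
width: 0.2
```

Request:
apply_moves(increments=[{"gripper": 60, "delta_pos": [0, 0, 0], "dr": [0.12, 0, 0]}, {"gripper": 60, "delta_pos": [0, 0, 0], "dr": [0.12, 0, 0]}, {"gripper": 60, "delta_pos": [0, 0, 0], "dr": [0.12, 0, 0]}, {"gripper": 60, "delta_pos": [0, 0, 0], "dr": [0.12, 0, 0]}, {"gripper": 60, "delta_pos": [0, 0, 0], "dr": [0.12, 0, 0]}])

```text
t: 32.93
ee_pos: [638.1, 124.9, 215.5]
orientation: [0.692, 1.458, -0.692]
ft_force: [0.2, -0.2, 0.0]
width: 30.4
```

Request:
apply_moves(increments=[{"gripper": 60, "delta_pos": [0, 0, 0], "dr": [0.12, 0, 0]}, {"gripper": 60, "delta_pos": [0, 0, 0], "dr": [0.12, 0, 0]}, {"gripper": 60, "delta_pos": [0, 0, 0], "dr": [0.12, 0, 0]}, {"gripper": 60, "delta_pos": [0, 0, 0], "dr": [0.12, 0, 0]}, {"gripper": 60, "delta_pos": [0, 0, 0], "dr": [0.12, 0, 0]}])

```text
t: 33.35
ee_pos: [638.1, 124.8, 215.5]
orientation: [1.146, 1.248, -1.147]
ft_force: [-1.1, 0.7, -0.2]
width: 52.8
```

Request:
apply_moves(increments=[{"gripper": 60, "delta_pos": [0, 0, 0], "dr": [0.12, 0, 0]}, {"gripper": 60, "delta_pos": [0, 0, 0], "dr": [0.12, 0, 0]}, {"gripper": 60, "delta_pos": [0, 0, 0], "dr": [0.12, 0, 0]}, {"gripper": 60, "delta_pos": [0, 0, 0], "dr": [0.12, 0, 0]}, {"gripper": 60, "delta_pos": [0, 0, 0], "dr": [0.12, 0, 0]}])

```text
t: 33.77
ee_pos: [638.1, 124.9, 215.5]
orientation: [1.578, 0.919, -1.578]
ft_force: [0.0, -0.4, 0.4]
width: 52.5
```

Request:
apply_moves(increments=[{"gripper": 60, "delta_pos": [0, 0, 0], "dr": [0.12, 0, 0]}, {"gripper": 60, "delta_pos": [0, 0, 0], "dr": [0.12, 0, 0]}, {"gripper": 60, "delta_pos": [0, 0, 0], "dr": [0.12, 0, 0]}, {"gripper": 60, "delta_pos": [0, 0, 0], "dr": [0.12, 0, 0]}, {"gripper": 60, "delta_pos": [0, 0, 0], "dr": [0.12, 0, 0]}])

```text
t: 34.18
ee_pos: [638.1, 124.8, 215.5]
orientation: [1.968, 0.456, -1.969]
ft_force: [-0.7, 0.5, 1.1]
width: 52.6
```

Request:
apply_moves(increments=[{"gripper": 60, "delta_pos": [0, 0, 0], "dr": [0.12, 0, 0]}, {"gripper": 60, "delta_pos": [0, 0, 0], "dr": [0.12, 0, 0]}, {"gripper": 60, "delta_pos": [0, 0, 0], "dr": [0.12, 0, 0]}, {"gripper": 60, "delta_pos": [0, 0, 0], "dr": [0.12, 0, 0]}, {"gripper": 60, "delta_pos": [0, 0, 0], "dr": [0.08, 0, 0]}])

```text
t: 34.6
ee_pos: [638.1, 124.8, 215.5]
orientation: [-2.167, 0.114, 2.168]
ft_force: [-0.5, -0.1, 0.7]
width: 52.6
```

Run:
```python
from h import *
o,R=obs(); print('yaw',np.degrees(np.arctan2(R[1,1],R[0,1])))
t=get('top'); PT=cloud(t); hs=cv2.cvtColor(t['img'],cv2.COLOR_RGB2HSV)
cap=((hs[...,0]<8)|(hs[...,0]>172))&(hs[...,1]>150)&(PT[...,2]>150)&(PT[...,2]<192); q=PT[cap].astype(np.float32)
print('cap',cap.sum(),q.mean(0) if cap.sum() else '')
cv2.imwrite('pics/t4.png',t['img'][:,:,::-1])
s=get('scene'); PS=cloud(s); hs=cv2.cvtColor(s['img'],cv2.COLOR_RGB2HSV)
cap=((hs[...,0]<8)|(hs[...,0]>172))&(hs[...,1]>150)&(PS[...,2]>150)&(PS[...,2]<200); q=PS[cap]
print('cap scene',cap.sum(),np.percentile(q[:,2],[50,90,97]) if cap.sum() else '')
s0=dict(np.load('/tmp/scene.npz'));PS=cloud(s0); hs=cv2.cvtColor(s0['img'],cv2.COLOR_RGB2HSV)
cap=((hs[...,0]<8)|(hs[...,0]>172))&(hs[...,1]>150)&(PS[...,2]>150)&(PS[...,2]<200); q=PS[cap]
print('cap scene0',cap.sum(),np.percentile(q[:,2],[50,90,97]) if cap.sum() else '')
```

```text
t 34.6 pos [638.084 124.845 215.487] F [-0.513 -0.079  0.659] w 52.56739715884773 q [ 0.175  0.476  1.582 -0.     1.083  1.851]
[[-0.    -0.105 -0.995]
 [-0.    -0.995  0.105]
 [-1.     0.     0.   ]]
yaw -96.01006113270147
cap 0 
cap scene 244 [178.38  182.743 183.547]
cap scene0 243 [179.08  182.607 183.412]
```

Request:
apply_moves(increments=[{"gripper": 60, "delta_pos": [0, -1, 1.5], "dr": [0, 0, 0]}, {"gripper": 60, "delta_pos": [0, -1.9, 2.8], "dr": [0, 0, 0]}, {"gripper": 60, "delta_pos": [0, -1.9, 2.8], "dr": [0, 0, 0]}, {"gripper": 60, "delta_pos": [0, -1.9, 2.8], "dr": [0, 0, 0]}, {"gripper": 60, "delta_pos": [0, -1.9, 2.8], "dr": [0, 0, 0]}])

```text
t: 35.12
ee_pos: [519.0, 223.6, 215.5]
orientation: [-2.172, 0.105, 2.172]
ft_force: [0.4, 0.7, -0.1]
width: 52.8
```

Request:
apply_moves(increments=[{"gripper": 60, "delta_pos": [0, -1.9, 2.8], "dr": [0, 0, 0]}, {"gripper": 60, "delta_pos": [0, -1.9, 2.8], "dr": [0, 0, 0]}, {"gripper": 60, "delta_pos": [0, -1.9, 2.8], "dr": [0, 0, 0]}, {"gripper": 60, "delta_pos": [0, -1.9, 2.8], "dr": [0, 0, 0]}, {"gripper": 60, "delta_pos": [0, -1.7, 2.5], "dr": [0, 0, 0]}])

```text
t: 35.53
ee_pos: [391.5, 330.0, 215.7]
orientation: [-2.173, 0.104, 2.172]
ft_force: [0.6, 0.4, -0.3]
width: 53.0
```

Request:
apply_moves(increments=[{"gripper": 60, "delta_pos": [0, 0, 0], "dr": [0, 0, 0]}, {"gripper": 60, "delta_pos": [0, 0, 0], "dr": [0, 0, 0]}, {"gripper": 60, "delta_pos": [0, 0, 0], "dr": [0, 0, 0]}, {"gripper": 60, "delta_pos": [0, 0, 0], "dr": [0, 0, 0]}, {"gripper": 60, "delta_pos": [0, 0, 0], "dr": [0, 0, 0]}])

```text
t: 35.95
ee_pos: [393.9, 328.5, 215.5]
orientation: [-2.171, 0.108, 2.17]
ft_force: [-0.4, 0.0, -0.6]
width: 53.1
```

```bash
python3 hub.py w6.png
python3 - <<'E'
from h import *
t=get('top'); PT=cloud(t); Q=rig(PT)
m=(abs(Q[...,0])<15)&(abs(Q[...,1])<15)&(Q[...,2]>98)&(Q[...,2]<112); q=PT[m]; print('pin top cam',m.sum(),q.mean(0),q[:,2].max(),np.argwhere(m).mean(0)[::-1])
E
```

```text
t 35.95 pos [393.912 328.521 215.472] F [-0.396  0.006 -0.576] w 53.11336362599619 q [ 0.672  0.279  1.888 -0.     0.974  2.342]
[[ 0.    -0.099 -0.995]
 [-0.    -0.995  0.099]
 [-1.     0.    -0.   ]]
yaw -95.70442176840875
z levels [27.539 29.603 33.744]
hub 646 ((492.73089599609375, 320.3203125), (26.68524742126465, 27.06201171875), 84.40001678466797) [283.977  96.981]
brass 378 ((520.845703125, 317.4179992675781), (25.691728591918945, 12.895633697509766), 84.99996185302734) [284.376  66.392]
cap top cam 136 ((635.4121704101562, 124.06507110595703), 14.757953643798828) [636.019 124.391 181.155]
pin top cam 16 [502.08481342 137.97099962 103.56771417] 107.14358732506335 [239.   217.25]
```

Request:
apply_moves(increments=[{"gripper": 60, "delta_pos": [0, -0.22, -1.5], "dr": [0, 0, 0]}, {"gripper": 60, "delta_pos": [1, 0, -3], "dr": [0, 0, 0]}, {"gripper": 60, "delta_pos": [2, 0, -3], "dr": [0, 0, 0]}, {"gripper": 60, "delta_pos": [2.5, 0, -1.5], "dr": [0, 0, 0]}, {"gripper": 60, "delta_pos": [2.5, 0, -0.88], "dr": [0, 0, 0]}])

```text
t: 36.52
ee_pos: [494.6, 321.3, 135.1]
orientation: [-2.172, 0.107, 2.166]
ft_force: [-0.8, 0.8, -0.5]
width: 52.8
```

Request:
apply_moves(increments=[{"gripper": 60, "delta_pos": [2.5, 0, 0], "dr": [0, 0, 0]}, {"gripper": 60, "delta_pos": [2, 0, 0], "dr": [0, 0, 0]}, {"gripper": 60, "delta_pos": [1.5, 0, 0], "dr": [0, 0, 0]}, {"gripper": 60, "delta_pos": [1, 0, 0], "dr": [0, 0, 0]}, {"gripper": 60, "delta_pos": [0.5, 0, 0], "dr": [0, 0, 0]}])

```text
t: 36.93
ee_pos: [491.2, 320.9, 59.0]
orientation: [-2.169, 0.109, 2.173]
ft_force: [-0.1, -0.7, -0.3]
width: 52.6
```

Request:
apply_moves(increments=[{"gripper": 60, "delta_pos": [0, 0, 0], "dr": [0, 0, 0]}, {"gripper": 60, "delta_pos": [0, 0, 0], "dr": [0, 0, 0]}, {"gripper": 60, "delta_pos": [0, 0, 0], "dr": [0, 0, 0]}, {"gripper": 60, "delta_pos": [0, 0, 0], "dr": [0, 0, 0]}, {"gripper": 60, "delta_pos": [0, 0, 0], "dr": [0, 0, 0]}])

```text
t: 37.35
ee_pos: [492.0, 321.9, 61.4]
orientation: [-2.172, 0.106, 2.169]
ft_force: [-0.4, -0.2, -0.5]
width: 53.1
```

Request:
apply_moves(increments=[{"gripper": 60, "delta_pos": [1.5, 0.09, -0.05], "dr": [0, 0, 0]}, {"gripper": 60, "delta_pos": [1.5, 0, 0], "dr": [0, 0, 0]}, {"gripper": 60, "delta_pos": [1, 0, 0], "dr": [0, 0, 0]}, {"gripper": 60, "delta_pos": [0.5, 0, 0], "dr": [0, 0, 0]}, {"gripper": 60, "delta_pos": [0.25, 0, 0], "dr": [0, 0, 0]}])

```text
t: 37.77
ee_pos: [491.6, 320.5, 12.4]
orientation: [-2.17, 0.108, 2.172]
ft_force: [1.2, -0.8, -0.6]
width: 52.7
```

Request:
apply_moves(increments=[{"gripper": 60, "delta_pos": [0, 0, 0], "dr": [0, 0, 0]}, {"gripper": 60, "delta_pos": [0, 0, 0], "dr": [0, 0, 0]}, {"gripper": 60, "delta_pos": [0, 0, 0], "dr": [0, 0, 0]}, {"gripper": 0, "delta_pos": [0, 0, 0], "dr": [0, 0, 0]}, {"gripper": 0, "delta_pos": [0, 0, 0], "dr": [0, 0, 0]}])

```text
t: 38.18
ee_pos: [492.3, 320.9, 13.5]
orientation: [-2.171, 0.107, 2.17]
ft_force: [-0.7, -0.2, -0.4]
width: 43.3
```

Request:
apply_moves(increments=[{"gripper": 0, "delta_pos": [0, 0, 0], "dr": [0, 0, 0]}, {"gripper": 0, "delta_pos": [0, 0, 0], "dr": [0, 0, 0]}, {"gripper": 0, "delta_pos": [0, 0, 0], "dr": [0, 0, 0]}, {"gripper": 0, "delta_pos": [0, 0, 0], "dr": [0, 0, 0]}, {"gripper": 0, "delta_pos": [0, 0, 0], "dr": [0, 0, 0]}])

```text
t: 38.6
ee_pos: [492.1, 320.8, 13.2]
orientation: [-2.171, 0.107, 2.17]
ft_force: [-1.1, 0.3, 2.2]
width: 27.7
```

Run:
```python
from h import *
o,R=obs(); print('yaw',np.degrees(np.arctan2(R[1,1],R[0,1])))
```

```text
t 38.6 pos [492.106 320.786  13.165] F [-1.099  0.314  2.231] w 27.654476617328996 q [0.557 0.686 1.808 0.    0.647 2.227]
[[ 0.    -0.099 -0.995]
 [ 0.    -0.995  0.099]
 [-1.    -0.    -0.   ]]
yaw -95.66180979739305
```

Request:
apply_moves(increments=[{"gripper": 0, "delta_pos": [-1, 0, 0], "dr": [0, 0, 0]}, {"gripper": 0, "delta_pos": [-2, 0, 0], "dr": [0, 0, 0]}, {"gripper": 0, "delta_pos": [-2.5, 0, 0], "dr": [0, 0, 0]}, {"gripper": 0, "delta_pos": [-2.5, 0, 0], "dr": [0, 0, 0]}, {"gripper": 0, "delta_pos": [-2.5, 0, 0], "dr": [0, 0, 0]}])

```text
t: 39.02
ee_pos: [491.1, 320.0, 118.7]
orientation: [-2.17, 0.109, 2.173]
ft_force: [0.7, -0.8, -4.0]
width: 27.7
```

Request:
apply_moves(increments=[{"gripper": 0, "delta_pos": [-2.5, 0, 0], "dr": [0, 0, 0]}, {"gripper": 0, "delta_pos": [-2.5, 0, 0], "dr": [0, 0, 0]}, {"gripper": 0, "delta_pos": [-1.5, 0, 0], "dr": [0, 0, 0]}, {"gripper": 0, "delta_pos": [-0.7, 0, 0], "dr": [0, 0, 0]}, {"gripper": 0, "delta_pos": [0, 0, 0], "dr": [-0.07, 0, 0]}])

```text
t: 39.43
ee_pos: [492.3, 320.8, 191.7]
orientation: [-2.208, 0.031, 2.204]
ft_force: [-0.2, 0.5, -5.2]
width: 28.2
```

Request:
apply_moves(increments=[{"gripper": 0, "delta_pos": [0, 0, 0], "dr": [-0.1, 0, 0]}, {"gripper": 0, "delta_pos": [0, 0, 0], "dr": [-0.1, 0, 0]}, {"gripper": 0, "delta_pos": [0, 0, 0], "dr": [-0.1, 0, 0]}, {"gripper": 0, "delta_pos": [0, 0, 0], "dr": [-0.1, 0, 0]}, {"gripper": 0, "delta_pos": [0, 0, 0], "dr": [-0.1, 0, 0]}])

```text
t: 39.85
ee_pos: [491.0, 320.0, 188.9]
orientation: [1.953, 0.474, -1.958]
ft_force: [0.4, -0.2, -4.9]
width: 28.1
```

Request:
apply_moves(increments=[{"gripper": 0, "delta_pos": [0, 0, 0], "dr": [-0.1, 0, 0]}, {"gripper": 0, "delta_pos": [0, 0, 0], "dr": [-0.1, 0, 0]}, {"gripper": 0, "delta_pos": [0, 0, 0], "dr": [-0.1, 0, 0]}, {"gripper": 0, "delta_pos": [0, 0, 0], "dr": [-0.1, 0, 0]}, {"gripper": 0, "delta_pos": [0, 0, 0], "dr": [-0.1, 0, 0]}])

```text
t: 40.27
ee_pos: [491.0, 320.0, 188.8]
orientation: [1.629, 0.866, -1.635]
ft_force: [0.7, 0.5, -4.7]
width: 27.3
```

Request:
apply_moves(increments=[{"gripper": 0, "delta_pos": [0, 0, 0], "dr": [-0.1, 0, 0]}, {"gripper": 0, "delta_pos": [0, 0, 0], "dr": [-0.1, 0, 0]}, {"gripper": 0, "delta_pos": [0, 0, 0], "dr": [-0.1, 0, 0]}, {"gripper": 0, "delta_pos": [0, 0, 0], "dr": [-0.1, 0, 0]}, {"gripper": 0, "delta_pos": [0, 0, 0], "dr": [-0.1, 0, 0]}])

```text
t: 40.68
ee_pos: [491.0, 320.0, 188.8]
orientation: [1.276, 1.163, -1.281]
ft_force: [0.3, 1.2, -5.3]
width: 27.9
```

Run:
```python
from h import *
o,R=obs(); print('yaw',np.degrees(np.arctan2(R[1,1],R[0,1])))
```

```text
t 40.6833 pos [490.956 319.985 188.808] F [ 0.284  1.206 -5.301] w 27.932424239684394 q [ 0.557  0.419  1.748 -0.     0.977  0.652]
[[-0.002  0.996 -0.094]
 [-0.002 -0.094 -0.996]
 [-1.    -0.002  0.002]]
yaw -5.415658547552541
```

Request:
apply_moves(increments=[{"gripper": 0, "delta_pos": [0, 0.2, 1.2], "dr": [0, 0, 0]}, {"gripper": 0, "delta_pos": [0, 0.37, 2.2], "dr": [0, 0, 0]}, {"gripper": 0, "delta_pos": [0, 0.37, 2.2], "dr": [0, 0, 0]}, {"gripper": 0, "delta_pos": [0, 0.37, 2.2], "dr": [0, 0, 0]}, {"gripper": 0, "delta_pos": [0, 0.37, 2.2], "dr": [0, 0, 0]}])

```text
t: 41.1
ee_pos: [497.7, 217.6, 189.2]
orientation: [1.282, 1.16, -1.286]
ft_force: [0.8, 0.1, -4.7]
width: 28.0
```

Request:
apply_moves(increments=[{"gripper": 0, "delta_pos": [0, 0.37, 2.2], "dr": [0, 0, 0]}, {"gripper": 0, "delta_pos": [0, 0.37, 2.2], "dr": [0, 0, 0]}, {"gripper": 0, "delta_pos": [0, 0.37, 2], "dr": [0, 0, 0]}, {"gripper": 0, "delta_pos": [0, 0.2, 1.2], "dr": [0, 0, 0]}, {"gripper": 0, "delta_pos": [0, 0, 0.4], "dr": [0, 0, 0]}])

```text
t: 41.52
ee_pos: [503.2, 136.5, 189.5]
orientation: [1.283, 1.159, -1.286]
ft_force: [-0.8, 0.7, -4.4]
width: 27.6
```

Request:
apply_moves(increments=[{"gripper": 0, "delta_pos": [1, 0, 0], "dr": [0, 0, 0]}, {"gripper": 0, "delta_pos": [2, 0, 0], "dr": [0, 0, 0]}, {"gripper": 0, "delta_pos": [2, 0, 0], "dr": [0, 0, 0]}, {"gripper": 0, "delta_pos": [1.2, 0, 0], "dr": [0, 0, 0]}, {"gripper": 0, "delta_pos": [0.5, 0, 0], "dr": [0, 0, 0]}])

```text
t: 41.93
ee_pos: [502.2, 139.2, 120.4]
orientation: [1.28, 1.163, -1.285]
ft_force: [-0.4, -0.3, -4.8]
width: 27.7
```

Request:
apply_moves(increments=[{"gripper": 0, "delta_pos": [0, 0, 0], "dr": [0, 0, 0]}, {"gripper": 0, "delta_pos": [0, 0, 0], "dr": [0, 0, 0]}, {"gripper": 0, "delta_pos": [0, 0, 0], "dr": [0, 0, 0]}, {"gripper": 0, "delta_pos": [0, 0, 0], "dr": [0, 0, 0]}, {"gripper": 0, "delta_pos": [0, 0, 0], "dr": [0, 0, 0]}])

```text
t: 42.35
ee_pos: [504.4, 138.8, 123.8]
orientation: [1.283, 1.16, -1.281]
ft_force: [0.2, -0.1, -4.4]
width: 27.6
```

Run:
```python
from h import *
o,R=obs(); print('yaw',np.degrees(np.arctan2(R[1,1],R[0,1])))
d=get('wrist','w7.png')
s=get('scene'); u,v=proj(s,[503,138,100]).astype(int); cv2.imwrite('pics/s7.png',cv2.resize(s['img'][v-80:v+80,u-110:u+110,::-1],None,fx=3.5,fy=3.5,interpolation=cv2.INTER_CUBIC))
```

```text
t 42.35 pos [504.364 138.818 123.752] F [ 0.168 -0.095 -4.404] w 27.608089756993376 q [0.246 0.432 1.927 0.    0.781 0.345]
[[ 0.002  0.995 -0.099]
 [ 0.    -0.099 -0.995]
 [-1.     0.001 -0.001]]
yaw -5.698016409862393
```

View pics/s7.png

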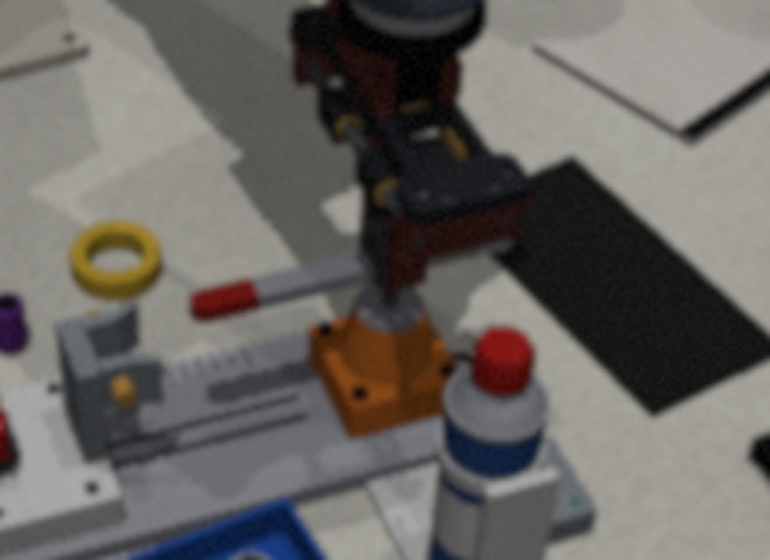

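Request:
apply_moves(increments=[{"gripper": 0, "delta_pos": [0, -0.05, 0.11], "dr": [0, 0, 0]}, {"gripper": 0, "delta_pos": [0.3, 0, 0], "dr": [0, 0, 0]}, {"gripper": 0, "delta_pos": [0.3, 0, 0], "dr": [0, 0, 0]}, {"gripper": 0, "delta_pos": [0.3, 0, 0], "dr": [0, 0, 0]}, {"gripper": 0, "delta_pos": [0.2, 0, 0], "dr": [0, 0, 0]}])

```text
t: 42.87
ee_pos: [503.3, 137.6, 111.6]
orientation: [1.283, 1.16, -1.282]
ft_force: [1.5, 2.2, -0.6]
width: 27.7
```

Request:
apply_moves(increments=[{"gripper": 0, "delta_pos": [0.2, 0, 0], "dr": [0, 0, 0]}, {"gripper": 0, "delta_pos": [0.2, 0, 0], "dr": [0, 0, 0]}, {"gripper": 0, "delta_pos": [0.2, 0, 0], "dr": [0, 0, 0]}, {"gripper": 0, "delta_pos": [0, 0, 0], "dr": [0, 0, 0]}, {"gripper": 0, "delta_pos": [0, 0, 0], "dr": [0, 0, 0]}])

```text
t: 43.28
ee_pos: [504.0, 138.0, 105.9]
orientation: [1.284, 1.16, -1.281]
ft_force: [3.4, 3.9, -7.7]
width: 28.2
```

Request:
apply_moves(increments=[{"gripper": 0, "delta_pos": [0, 0.07, -0.11], "dr": [0, 0, 0]}, {"gripper": 0, "delta_pos": [0.2, 0, 0], "dr": [0, 0, 0]}, {"gripper": 0, "delta_pos": [0.2, 0, 0], "dr": [0, 0, 0]}, {"gripper": 0, "delta_pos": [0.2, 0, 0], "dr": [0, 0, 0]}, {"gripper": 0, "delta_pos": [0, 0, 0], "dr": [0, 0, 0]}])

```text
t: 43.7
ee_pos: [503.8, 138.4, 99.5]
orientation: [1.282, 1.161, -1.283]
ft_force: [0.4, 1.5, -5.4]
width: 28.0
```

Request:
apply_moves(increments=[{"gripper": 0, "delta_pos": [0.2, 0, 0], "dr": [0, 0, 0]}, {"gripper": 0, "delta_pos": [0.2, 0, 0], "dr": [0, 0, 0]}, {"gripper": 0, "delta_pos": [0.05, 0, 0], "dr": [0, 0, 0]}, {"gripper": 0, "delta_pos": [0, 0, 0], "dr": [0, 0, 0]}, {"gripper": 0, "delta_pos": [0, 0, 0], "dr": [0, 0, 0]}])

```text
t: 44.12
ee_pos: [503.8, 138.5, 95.3]
orientation: [1.282, 1.161, -1.283]
ft_force: [-0.2, 1.9, -5.1]
width: 27.9
```

Request:
apply_moves(increments=[{"gripper": 0, "delta_pos": [0.05, 0, 0], "dr": [0, 0, 0]}, {"gripper": 0, "delta_pos": [0.05, 0, 0], "dr": [0, 0, 0]}, {"gripper": 0, "delta_pos": [0.05, 0, 0], "dr": [0, 0, 0]}, {"gripper": 0, "delta_pos": [0, 0, 0], "dr": [0, 0, 0]}, {"gripper": 0, "delta_pos": [0, 0, 0], "dr": [0, 0, 0]}])

```text
t: 44.53
ee_pos: [503.9, 138.5, 95.1]
orientation: [1.282, 1.161, -1.282]
ft_force: [-5.3, -0.8, 11.6]
width: 27.7
```

Request:
apply_moves(increments=[{"gripper": 0, "delta_pos": [-0.1, 0, 0], "dr": [0, 0, 0]}, {"gripper": 60, "delta_pos": [0, 0, 0], "dr": [0, 0, 0]}, {"gripper": 60, "delta_pos": [0, 0, 0], "dr": [0, 0, 0]}, {"gripper": 60, "delta_pos": [0, 0, 0], "dr": [0, 0, 0]}, {"gripper": 60, "delta_pos": [0, 0, 0], "dr": [0, 0, 0]}])

```text
t: 44.95
ee_pos: [504.2, 138.6, 95.0]
orientation: [1.282, 1.16, -1.282]
ft_force: [0.4, 0.2, -0.6]
width: 50.6
```

Request:
apply_moves(increments=[{"gripper": 60, "delta_pos": [0, 0, 0], "dr": [0, 0, 0]}, {"gripper": 60, "delta_pos": [-1, 0, 0], "dr": [0, 0, 0]}, {"gripper": 60, "delta_pos": [-2, 0, 0], "dr": [0, 0, 0]}, {"gripper": 60, "delta_pos": [-3, 0, 0], "dr": [0, 0, 0]}, {"gripper": 60, "delta_pos": [-3, 0, 0], "dr": [0, 0, 0]}])

```text
t: 45.37
ee_pos: [503.3, 138.4, 186.0]
orientation: [1.281, 1.161, -1.284]
ft_force: [0.4, -0.2, -0.9]
width: 52.8
```

Request:
apply_moves(increments=[{"gripper": 60, "delta_pos": [-2, 0, 2], "dr": [0, 0, 0]}, {"gripper": 60, "delta_pos": [-1, 0, 3], "dr": [0, 0, 0]}, {"gripper": 60, "delta_pos": [0, 0, 3], "dr": [0, 0, 0]}, {"gripper": 60, "delta_pos": [0, 0, 2.5], "dr": [0, 0, 0]}, {"gripper": 60, "delta_pos": [0, 0, 1], "dr": [0, 0, 0]}])

```text
t: 45.78
ee_pos: [492.3, 21.9, 216.0]
orientation: [1.283, 1.159, -1.283]
ft_force: [-0.0, 0.4, -0.0]
width: 52.8
```

Request:
apply_moves(increments=[{"gripper": 60, "delta_pos": [0, 0, 0], "dr": [0, 0, 0]}, {"gripper": 60, "delta_pos": [0, 0, 0], "dr": [0, 0, 0]}, {"gripper": 60, "delta_pos": [0, 0, 0], "dr": [0, 0, 0]}, {"gripper": 60, "delta_pos": [0, 0, 0], "dr": [0, 0, 0]}, {"gripper": 60, "delta_pos": [0, 0, 0], "dr": [0, 0, 0]}])

```text
t: 46.2
ee_pos: [492.7, 25.1, 214.9]
orientation: [1.281, 1.161, -1.281]
ft_force: [-0.5, 0.1, 0.9]
width: 52.7
```

```bash
cat > lev.py <<'E'
from h import *
import sys
o,R=obs(); print(rig(o['ee_pos']),'yaw',np.degrees(np.arctan2(R[1,1],R[0,1])))
d=get('wrist',sys.argv[1]); Q=rig(cloud(d)); hsv=cv2.cvtColor(d['img'],cv2.COLOR_RGB2HSV); H,S,V=[hsv[...,i] for i in range(3)]
red=((H<8)|(H>172))&(S>110)
n=(abs(Q[...,0])<45)
m=n&(abs(Q[...,1])<22)&(abs(Q[...,2]-111)<3)&(S<90); q=Q[m].astype(np.float32); print('hub',m.sum(),cv2.minAreaRect(q[:,:2].copy()) if len(q) else '',np.median(q[:,2]))
m=red&n&(abs(Q[...,2]-95)<5)&(Q[...,1]>-150)&(Q[...,1]<-60); q=Q[m].astype(np.float32); print('red end',m.sum(),cv2.minAreaRect(q[:,:2].copy()) if len(q) else '',np.median(q[:,2]),q[:,1].min())
m=n&(abs(Q[...,2]-112)<4)&(Q[...,1]<-90)&(S<60); q=Q[m].astype(np.float32); print('yoke',m.sum(),cv2.minAreaRect(q[:,:2].copy()) if len(q)>5 else '',q[:,1].max() if len(q) else '')
m=red&n&(abs(Q[...,2]-86)<4)&(Q[...,1]<-165); q=Q[m].astype(np.float32); print('knob',m.sum(),cv2.minAreaRect(q[:,:2].copy()) if len(q)>5 else '')
E
python3 lev.py w8.png
```

```text
t 46.2 pos [492.715  25.105 214.863] F [-0.467  0.089  0.932] w 52.714927425705326 q [0.027 0.252 1.929 0.    0.961 0.125]
[[-0.     0.995 -0.098]
 [ 0.    -0.098 -0.995]
 [-1.    -0.    -0.   ]]
[   1.318 -113.111  214.863] yaw -5.621142255610394
hub 1268 ((2.746034622192383, 3.8536624908447266), (27.707632064819336, 35.793357849121094), 0.9480029940605164) 111.12793
red end 664 ((2.1616439819335938, -101.3468246459961), (14.332204818725586, 36.8155403137207), 0.14287352561950684) 95.35849 -119.75689
yoke 1363 ((3.3289356231689453, -166.6014404296875), (47.370548248291016, 51.91872024536133), 89.60188293457031) -142.94516
knob 60 ((1.0308952331542969, -229.70262145996094), (2.2272324562072754, 37.282344818115234), 86.73040008544922)
```

View pics/w8.png

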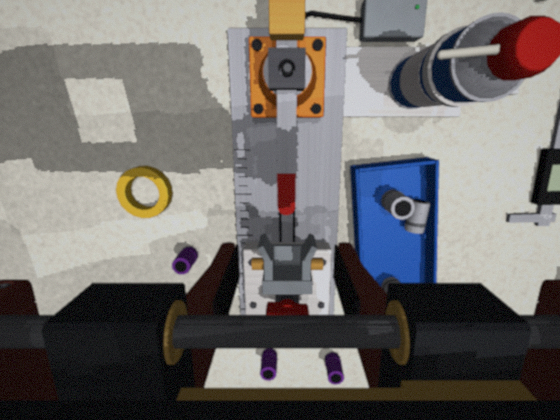

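Request:
apply_moves(increments=[{"gripper": 50, "delta_pos": [0, 0, 0], "dr": [-0.1, 0, 0]}, {"gripper": 50, "delta_pos": [0, 0, 0], "dr": [-0.1, 0, 0]}, {"gripper": 50, "delta_pos": [0, 0, 0], "dr": [-0.1, 0, 0]}, {"gripper": 50, "delta_pos": [0, 0, 0], "dr": [-0.1, 0, 0]}, {"gripper": 50, "delta_pos": [0, 0, 0], "dr": [-0.1, 0, 0]}])

```text
t: 46.67
ee_pos: [492.6, 24.7, 214.8]
orientation: [0.905, 1.375, -0.905]
ft_force: [1.6, 0.4, 0.7]
width: 44.0
```

Request:
apply_moves(increments=[{"gripper": 50, "delta_pos": [0, 0, 0], "dr": [-0.1, 0, 0]}, {"gripper": 50, "delta_pos": [0, 0, 0], "dr": [-0.1, 0, 0]}, {"gripper": 50, "delta_pos": [0, 0, 0], "dr": [-0.1, 0, 0]}, {"gripper": 50, "delta_pos": [0, 0, 0], "dr": [-0.1, 0, 0]}, {"gripper": 50, "delta_pos": [0, 0, 0], "dr": [-0.1, 0, 0]}])

```text
t: 47.08
ee_pos: [492.6, 24.7, 214.8]
orientation: [0.52, 1.508, -0.52]
ft_force: [-0.4, -1.3, -0.6]
width: 44.0
```

Request:
apply_moves(increments=[{"gripper": 50, "delta_pos": [0, 0, 0], "dr": [-0.1, 0, 0]}, {"gripper": 50, "delta_pos": [0, 0, 0], "dr": [-0.1, 0, 0]}, {"gripper": 50, "delta_pos": [0, 0, 0], "dr": [-0.1, 0, 0]}, {"gripper": 50, "delta_pos": [0, 0, 0], "dr": [-0.1, 0, 0]}, {"gripper": 50, "delta_pos": [0, 0, 0], "dr": [-0.1, 0, 0]}])

```text
t: 47.5
ee_pos: [492.6, 24.7, 214.8]
orientation: [0.129, 1.567, -0.129]
ft_force: [-0.1, 0.5, 0.1]
width: 44.0
```

Request:
apply_moves(increments=[{"gripper": 50, "delta_pos": [0, -2, 0.14], "dr": [0, 0, 0]}, {"gripper": 50, "delta_pos": [0, -3.5, 0.25], "dr": [0, 0, 0]}, {"gripper": 50, "delta_pos": [0, -3.5, 0.25], "dr": [0, 0, 0]}, {"gripper": 50, "delta_pos": [0, -2.32, 0.16], "dr": [0, 0, 0]}, {"gripper": 50, "delta_pos": [0, -1, 0.05], "dr": [0, 0, 0]}])

```text
t: 47.92
ee_pos: [480.0, -100.6, 214.9]
orientation: [0.134, 1.567, -0.135]
ft_force: [0.6, -0.2, 1.2]
width: 44.3
```

Request:
apply_moves(increments=[{"gripper": 50, "delta_pos": [2, 0, 0], "dr": [0, 0, 0]}, {"gripper": 50, "delta_pos": [3, 0, 0], "dr": [0, 0, 0]}, {"gripper": 50, "delta_pos": [3, 0, 0], "dr": [0, 0, 0]}, {"gripper": 50, "delta_pos": [2, 0, 0], "dr": [0, 0, 0]}, {"gripper": 50, "delta_pos": [1, 0, 0], "dr": [0, 0, 0]}])

```text
t: 48.33
ee_pos: [478.8, -97.6, 102.5]
orientation: [0.134, 1.571, -0.133]
ft_force: [-0.2, -0.7, 1.1]
width: 44.0
```

Request:
apply_moves(increments=[{"gripper": 50, "delta_pos": [0, 0, 0], "dr": [0, 0, 0]}, {"gripper": 50, "delta_pos": [0, 0, 0], "dr": [0, 0, 0]}, {"gripper": 50, "delta_pos": [0, 0, 0], "dr": [0, 0, 0]}, {"gripper": 50, "delta_pos": [0, 0, 0], "dr": [0, 0, 0]}, {"gripper": 50, "delta_pos": [0, 0, 0], "dr": [0, 0, 0]}])

```text
t: 48.75
ee_pos: [481.0, -98.8, 106.2]
orientation: [0.133, 1.564, -0.134]
ft_force: [0.4, -0.4, -0.2]
width: 43.6
```

Run:
```python
from h import *
o,R=obs(); print(rig(o['ee_pos']),'yaw',np.degrees(np.arctan2(R[1,1],R[0,1])))
```

```text
t 48.75 pos [480.982 -98.825 106.168] F [ 0.425 -0.393 -0.198] w 43.62345346307353 q [-0.227  0.425  2.005  0.     0.71  -1.628]
[[ 0.002  0.169  0.986]
 [-0.001  0.986 -0.169]
 [-1.    -0.     0.002]]
[   1.8   -237.595  106.168] yaw 80.24885152502453
```

Request:
apply_moves(increments=[{"gripper": 50, "delta_pos": [1, 0.1, -0.08], "dr": [0, 0, 0]}, {"gripper": 50, "delta_pos": [1.3, 0, 0], "dr": [0, 0, 0]}, {"gripper": 50, "delta_pos": [0.8, 0, 0], "dr": [0, 0, 0]}, {"gripper": 50, "delta_pos": [0.5, 0, 0], "dr": [0, 0, 0]}, {"gripper": 50, "delta_pos": [0.2, 0, 0], "dr": [0, 0, 0]}])

```text
t: 49.17
ee_pos: [478.9, -97.5, 66.0]
orientation: [0.134, 1.568, -0.134]
ft_force: [-0.5, -0.0, -0.4]
width: 43.9
```

Request:
apply_moves(increments=[{"gripper": 50, "delta_pos": [0, 0, 0], "dr": [0, 0, 0]}, {"gripper": 50, "delta_pos": [0, 0, 0], "dr": [0, 0, 0]}, {"gripper": 0, "delta_pos": [0, 0, 0], "dr": [0, 0, 0]}, {"gripper": 0, "delta_pos": [0, 0, 0], "dr": [0, 0, 0]}, {"gripper": 0, "delta_pos": [0, 0, 0], "dr": [0, 0, 0]}])

```text
t: 49.58
ee_pos: [479.7, -97.7, 67.3]
orientation: [0.134, 1.566, -0.134]
ft_force: [0.2, -0.8, -0.5]
width: 27.3
```

Request:
apply_moves(increments=[{"gripper": 0, "delta_pos": [0, 0, 0], "dr": [0, 0, 0]}, {"gripper": 0, "delta_pos": [0, 0, 0], "dr": [0, 0, 0]}, {"gripper": 0, "delta_pos": [0, 0, 0], "dr": [0, 0, 0]}, {"gripper": 0, "delta_pos": [0, 0, 0], "dr": [0, 0, 0]}, {"gripper": 0, "delta_pos": [0, 0, 0], "dr": [0, 0, 0]}])

```text
t: 50.0
ee_pos: [479.6, -97.6, 67.1]
orientation: [0.134, 1.566, -0.134]
ft_force: [0.5, 0.7, 3.1]
width: 15.7
```

Run:
```python
from h import *
o,R=obs(); print(rig(o['ee_pos']),'yaw',np.degrees(np.arctan2(R[1,1],R[0,1])))
```

```text
t 50.0 pos [479.644 -97.603  67.144] F [0.471 0.694 3.115] w 15.693160070215168 q [-0.225  0.497  2.02   0.     0.625 -1.626]
[[ 0.     0.169  0.986]
 [-0.     0.986 -0.169]
 [-1.     0.     0.   ]]
[   0.348 -236.51    67.144] yaw 80.24136156787267
```

Request:
apply_moves(increments=[{"gripper": 0, "delta_pos": [0, 0.5, -0.036], "dr": [0, 0, 0]}, {"gripper": 0, "delta_pos": [0, 1, -0.072], "dr": [0, 0, 0]}, {"gripper": 0, "delta_pos": [0, 1, -0.072], "dr": [0, 0, 0]}, {"gripper": 0, "delta_pos": [0, 1, -0.072], "dr": [0, 0, 0]}, {"gripper": 0, "delta_pos": [0, 0.5, -0.036], "dr": [0, 0, 0]}])

```text
t: 50.42
ee_pos: [483.7, -56.2, 67.1]
orientation: [0.133, 1.566, -0.133]
ft_force: [0.6, -2.2, 5.1]
width: 15.9
```

Request:
apply_moves(increments=[{"gripper": 0, "delta_pos": [0, 0.5, -0.036], "dr": [0, 0, 0]}, {"gripper": 0, "delta_pos": [0, 0.5, -0.036], "dr": [0, 0, 0]}, {"gripper": 0, "delta_pos": [0, 0.3, -0.02], "dr": [0, 0, 0]}, {"gripper": 0, "delta_pos": [0, 0, 0], "dr": [0, 0, 0]}, {"gripper": 0, "delta_pos": [0, 0, 0], "dr": [0, 0, 0]}])

```text
t: 50.83
ee_pos: [485.0, -43.8, 67.1]
orientation: [0.134, 1.566, -0.133]
ft_force: [0.3, 2.2, 4.3]
width: 15.7
```

Run:
```python
from h import *
o,R=obs(); print(rig(o['ee_pos']),'yaw',np.degrees(np.arctan2(R[1,1],R[0,1])))
```

```text
t 50.8333 pos [484.978 -43.84   67.104] F [0.29  2.166 4.331] w 15.694525435340198 q [-0.115  0.495  2.025  0.001  0.621 -1.517]
[[ 0.     0.169  0.986]
 [ 0.001  0.986 -0.169]
 [-1.     0.001  0.   ]]
[   0.382 -182.483   67.104] yaw 80.2546196364709
```

Request:
apply_moves(increments=[{"gripper": 0, "delta_pos": [0, 0.05, 0], "dr": [0, 0, 0]}, {"gripper": 0, "delta_pos": [0, 0.05, 0], "dr": [0, 0, 0]}, {"gripper": 0, "delta_pos": [0, 0.05, 0], "dr": [0, 0, 0]}, {"gripper": 0, "delta_pos": [0, 0, 0], "dr": [0, 0, 0]}, {"gripper": 0, "delta_pos": [0, 0, 0], "dr": [0, 0, 0]}])

```text
t: 51.25
ee_pos: [485.0, -42.9, 67.1]
orientation: [0.134, 1.567, -0.133]
ft_force: [-0.6, -1.2, 5.5]
width: 15.7
```

Run:
```python
from h import *
o,R=obs(); print(rig(o['ee_pos']))
d=get('top'); cv2.imwrite('pics/t9.png',cv2.resize(d['img'][140:290,190:390,::-1],None,fx=4,fy=4,interpolation=cv2.INTER_CUBIC))
s=get('scene'); cv2.imwrite('pics/s9.png',cv2.resize(s['img'][150:340,140:380,::-1],None,fx=3.2,fy=3.1,interpolation=cv2.INTER_CUBIC))
```

```text
t 51.25 pos [485.039 -42.889  67.064] F [-0.618 -1.182  5.537] w 15.672066574223237 q [-0.113  0.495  2.025  0.     0.622 -1.513]
[[ 0.     0.169  0.986]
 [ 0.     0.986 -0.169]
 [-1.     0.     0.   ]]
[   0.35  -181.53    67.064]
```

View pics/s9.png

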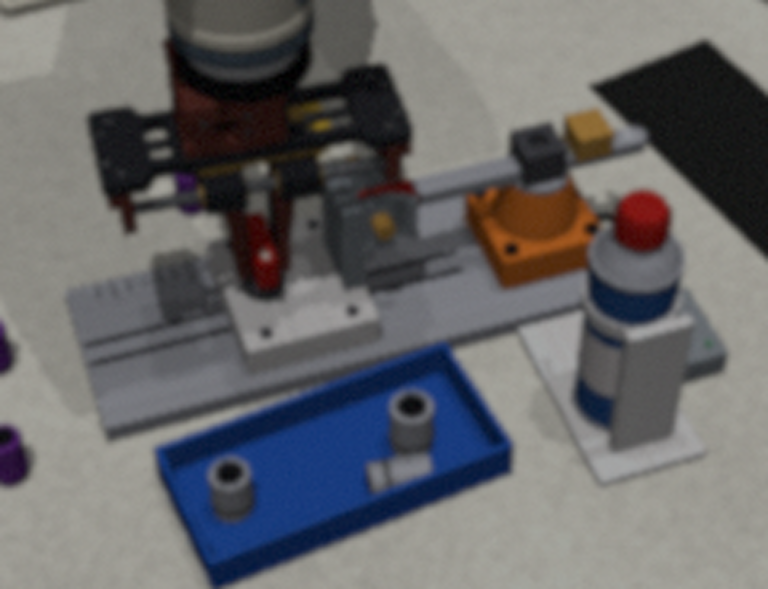

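Request:
apply_moves(increments=[{"gripper": 0, "delta_pos": [0, 0.05, 0.07], "dr": [0, 0, 0]}, {"gripper": 0, "delta_pos": [0, 0.05, 0], "dr": [0, 0, 0]}, {"gripper": 0, "delta_pos": [0, 0, 0], "dr": [0.05, 0, 0]}, {"gripper": 0, "delta_pos": [0, 0, 0], "dr": [0.1, 0, 0]}, {"gripper": 0, "delta_pos": [0, 0, 0], "dr": [0.1, 0, 0]}])

```text
t: 51.77
ee_pos: [485.3, -41.7, 67.0]
orientation: [0.334, 1.546, -0.333]
ft_force: [-2.1, 2.6, 7.6]
width: 15.4
```

Request:
apply_moves(increments=[{"gripper": 0, "delta_pos": [0, 0, 0], "dr": [0.1, 0, 0]}, {"gripper": 0, "delta_pos": [0, 0, 0], "dr": [0.1, 0, 0]}, {"gripper": 0, "delta_pos": [0, 0, 0], "dr": [0.1, 0, 0]}, {"gripper": 0, "delta_pos": [0, 0, 0], "dr": [0.1, 0, 0]}, {"gripper": 0, "delta_pos": [0, 0, 0], "dr": [0.1, 0, 0]}])

```text
t: 52.18
ee_pos: [485.8, -41.6, 67.1]
orientation: [0.722, 1.448, -0.721]
ft_force: [-1.0, 1.1, 6.1]
width: 15.4
```

Request:
apply_moves(increments=[{"gripper": 0, "delta_pos": [0, 0, 0], "dr": [0.06, 0, 0]}, {"gripper": 0, "delta_pos": [0, 0, 0], "dr": [0.06, 0, 0]}, {"gripper": 0, "delta_pos": [0, 0, 0], "dr": [0.06, 0, 0]}, {"gripper": 0, "delta_pos": [0, 0, 0], "dr": [0.06, 0, 0]}, {"gripper": 0, "delta_pos": [0, 0, 0], "dr": [0.06, 0, 0]}])

```text
t: 52.6
ee_pos: [486.1, -41.6, 67.1]
orientation: [0.95, 1.354, -0.949]
ft_force: [1.6, 2.2, 5.4]
width: 15.7
```

Run:
```python
from h import *
o,R=obs(); print(rig(o['ee_pos']),o['moment'],'yaw',np.degrees(np.arctan2(R[1,1],R[0,1])))
```

```text
t 52.6 pos [486.129 -41.597  67.099] F [1.598 2.213 5.435] w 15.747577223024635 q [-0.11   0.495  2.023  0.001  0.622 -0.459]
[[ 0.001  0.94   0.341]
 [ 0.001  0.341 -0.94 ]
 [-1.     0.001 -0.   ]]
[   1.308 -180.138   67.099] [ 0.441 -0.088  0.082] yaw 19.911871717846097
```

Request:
apply_moves(increments=[{"gripper": 0, "delta_pos": [0, 0, 0], "dr": [0.05, 0, 0]}, {"gripper": 0, "delta_pos": [0, 0, 0], "dr": [0.05, 0, 0]}, {"gripper": 0, "delta_pos": [0, 0, 0], "dr": [0.05, 0, 0]}, {"gripper": 0, "delta_pos": [0, 0, 0], "dr": [0.05, 0, 0]}, {"gripper": 0, "delta_pos": [0, 0, 0], "dr": [0.05, 0, 0]}])

```text
t: 53.02
ee_pos: [486.5, -41.5, 67.1]
orientation: [1.138, 1.253, -1.135]
ft_force: [-0.2, 3.9, 3.6]
width: 15.5
```

Request:
apply_moves(increments=[{"gripper": 0, "delta_pos": [0, 0, 0], "dr": [0.04, 0, 0]}, {"gripper": 0, "delta_pos": [0, 0, 0], "dr": [0.04, 0, 0]}, {"gripper": 0, "delta_pos": [0, 0, 0], "dr": [0.04, 0, 0]}, {"gripper": 0, "delta_pos": [0, 0, 0], "dr": [0.03, 0, 0]}, {"gripper": 0, "delta_pos": [0, 0, 0], "dr": [0, 0, 0]}])

```text
t: 53.43
ee_pos: [486.7, -41.6, 67.2]
orientation: [1.248, 1.184, -1.245]
ft_force: [2.2, 5.2, 3.3]
width: 15.8
```

Run:
```python
from h import *
o,R=obs(); print(rig(o['ee_pos']),o['moment'],'yaw',np.degrees(np.arctan2(R[1,1],R[0,1])))
```

```text
t 53.4333 pos [486.718 -41.557  67.157] F [2.184 5.182 3.285] w 15.846975574237293 q [-0.11   0.496  2.023  0.001  0.622 -0.061]
[[ 0.002  0.999 -0.051]
 [ 0.001 -0.051 -0.999]
 [-1.     0.002 -0.001]]
[   1.89  -180.041   67.157] [ 0.738 -0.394  0.1  ] yaw -2.8949846942492297
```

Request:
apply_moves(increments=[{"gripper": 0, "delta_pos": [0, 0, 0], "dr": [0.04, 0, 0]}, {"gripper": 0, "delta_pos": [0, 0, 0], "dr": [0.04, 0, 0]}, {"gripper": 0, "delta_pos": [0, 0, 0], "dr": [0, 0, 0]}, {"gripper": 0, "delta_pos": [0, 0, 0], "dr": [0, 0, 0]}, {"gripper": 0, "delta_pos": [0, 0, 0], "dr": [0, 0, 0]}])

```text
t: 53.85
ee_pos: [486.8, -41.6, 67.2]
orientation: [1.304, 1.145, -1.301]
ft_force: [3.0, 5.4, 3.1]
width: 16.0
```

Run:
```python
from h import *
o,R=obs(); print(rig(o['ee_pos']),o['moment'],'yaw',np.degrees(np.arctan2(R[1,1],R[0,1])))
```

```text
t 53.85 pos [486.807 -41.607  67.165] F [2.956 5.431 3.147] w 15.972726675083162 q [-0.11   0.496  2.023  0.001  0.622  0.017]
[[ 0.002  0.992 -0.127]
 [ 0.001 -0.127 -0.992]
 [-1.     0.002 -0.001]]
[   1.983 -180.081   67.165] [ 0.89  -0.493  0.37 ] yaw -7.323900318851366
```

Request:
apply_moves(increments=[{"gripper": 50, "delta_pos": [0, 0, 0], "dr": [0, 0, 0]}, {"gripper": 50, "delta_pos": [0, 0, 0], "dr": [0, 0, 0]}, {"gripper": 50, "delta_pos": [0, 0, 0], "dr": [0, 0, 0]}, {"gripper": 50, "delta_pos": [0, 0, 0], "dr": [0, 0, 0]}, {"gripper": 50, "delta_pos": [-1, 0, 0], "dr": [0, 0, 0]}])

```text
t: 54.27
ee_pos: [484.2, -42.3, 75.7]
orientation: [1.302, 1.148, -1.307]
ft_force: [-0.1, -0.2, 0.1]
width: 43.4
```

Request:
apply_moves(increments=[{"gripper": 50, "delta_pos": [-2, 0, 0], "dr": [0, 0, 0]}, {"gripper": 50, "delta_pos": [-3, 0, 0], "dr": [0, 0, 0]}, {"gripper": 50, "delta_pos": [-3, 0, 0], "dr": [0, 0, 0]}, {"gripper": 50, "delta_pos": [-3, 0, 0.5], "dr": [0, 0, 0]}, {"gripper": 50, "delta_pos": [-2, 0, 2], "dr": [0, 0, 0]}])

```text
t: 54.68
ee_pos: [483.4, -66.2, 210.3]
orientation: [1.304, 1.144, -1.3]
ft_force: [1.0, -0.7, -0.8]
width: 43.7
```

Request:
apply_moves(increments=[{"gripper": 50, "delta_pos": [0, 0, 2], "dr": [0, 0, 0]}, {"gripper": 50, "delta_pos": [0, 0, 1], "dr": [0, 0, 0]}, {"gripper": 50, "delta_pos": [0, 0, 0], "dr": [0, 0, 0]}, {"gripper": 50, "delta_pos": [0, 0, 0], "dr": [0, 0, 0]}, {"gripper": 50, "delta_pos": [0, 0, 0], "dr": [0, 0, 0]}])

```text
t: 55.1
ee_pos: [478.1, -96.3, 206.2]
orientation: [1.304, 1.147, -1.305]
ft_force: [-0.8, 0.2, 0.1]
width: 44.2
```

```bash
sed -i 's/Q\[...,1\]<-165/Q[...,1]<-150/' lev.py; python3 lev.py w10.png; python3 socks.py | grep tray
python3 - <<'E'
from h import *
from h import *
t=get('top'); t0=dict(np.load('/tmp/top.npz'))
cv2.imwrite('pics/t10.png',t['img'][:,:,::-1])
s=get('scene'); cv2.imwrite('pics/s10.png',s['img'][:,:,::-1])
PS=cloud(s); hs=cv2.cvtColor(s['img'],cv2.COLOR_RGB2HSV)
cap=((hs[...,0]<8)|(hs[...,0]>172))&(hs[...,1]>150)&(PS[...,2]>150)&(PS[...,2]<200); print('cap z',np.percentile(PS[cap][:,2],[90,97]))
E
```

```text
t 55.1 pos [478.116 -96.346 206.231] F [-0.76   0.178  0.148] w 44.22740782457067 q [-0.223  0.257  1.947  0.     0.94  -0.094]
[[-0.002  0.992 -0.129]
 [ 0.001 -0.129 -0.992]
 [-1.    -0.002 -0.   ]]
[  -1.296 -235.409  206.231] yaw -7.440217247853953
hub 0  nan
red end 1113 ((2.46653413772583, -100.53352355957031), (36.87333679199219, 15.989496231079102), 89.80624389648438) 95.29072 -118.97807
yoke 2362 ((3.577503204345703, -112.98838806152344), (51.669246673583984, 45.851829528808594), 0.1095127984881401) -90.015915
knob 770 ((3.494929075241089, -182.0614013671875), (13.94431209564209, 44.93077850341797), 4.121326923370361)
top tray [311. 176.] 270 ztop 43.7 rig 123.7 -129.4 r 12.5
wrist tray [451.  42.] 109 ztop 31.1 rig 149.3 -102.3 r 29.0
wrist tray [424.  91.] 1764 ztop 42.8 rig 127.2 -128.2 r 12.9
wrist tray [458. 152.] 156 ztop 30.7 rig 176.5 -195.6 r 71.7
wrist tray [412. 193.] 603 ztop 39.1 rig 136.0 -241.1 r 12.3
cap z [182.77061934 183.35427038]
  return _methods._mean(a, axis=axis, dtype=dtype,
  ret = ret.dtype.type(ret / rcount)
```

View pics/w10.png

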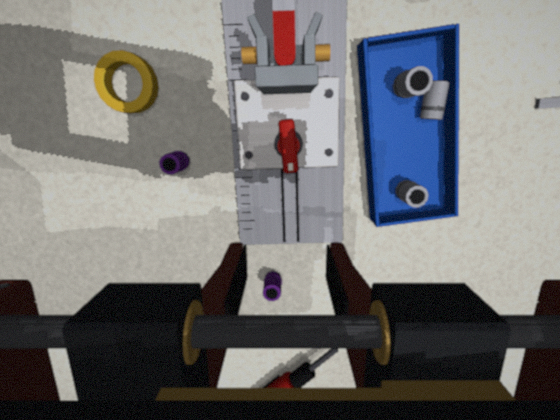

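Run:
```python
from h import *
d=get('wrist'); Q=rig(cloud(d)); print('cam',rig(-d['R'].T@d['t']))
for v in range(52,96,2): print(v,Q[v,285].round(1),d['img'][v,285])
s=get('scene'); P=rig(cloud(s)); 
T=(abs(P[...,0]-128)<50)&(abs(P[...,1]+178)<100); hs=cv2.cvtColor(s['img'],cv2.COLOR_RGB2HSV)
m=T&(hs[...,1]<100)&(P[...,2]>6)&(P[...,2]<50)
n,l,st,c=cv2.connectedComponentsWithStats(m.astype(np.uint8))
for i in range(1,n):
    if st[i,4]>40: q=P[l==i]; print(c[i],st[i,4],np.percentile(q,5,axis=0),np.percentile(q,95,axis=0))
```

```text
cam [   2.74502349 -160.49227813  360.79348107]
52 [   3.2 -110.2   95. ] [158  31  28]
54 [   3.2 -111.6   94.6] [156  32  25]
56 [   3.1 -112.9   94.4] [161  37  31]
58 [   3.1 -114.5   95.2] [162  32  28]
60 [   3.1 -115.9   95.4] [163  32  31]
62 [   3.  -117.3   95.6] [164  34  30]
64 [   3.  -118.6   94.6] [149  46  44]
66 [   2.9 -122.6  111.6] [118 118 123]
68 [   2.9 -124.   112.1] [131 137 144]
70 [   2.8 -125.4  112.7] [133 138 145]
72 [   2.8 -126.5  110.8] [138 144 149]
74 [   2.7 -128.1  112.7] [139 143 146]
76 [   2.7 -129.3  111.7] [136 141 147]
78 [   2.6 -130.7  111.8] [135 141 148]
80 [   2.6 -132.   111.4] [134 139 147]
82 [   2.6 -133.5  112.3] [138 143 149]
84 [   2.5 -134.9  112.5] [135 139 145]
86 [   2.5 -135.7  107.2] [75 81 84]
88 [   2.4 -135.6   91.2] [50 53 54]
90 [   2.3 -135.7   74.3] [49 54 54]
92 [   2.2 -135.7   55.2] [43 48 50]
94 [   2.2 -136.2   39.5] [150 150 148]
[207.79220779 287.44155844] 77 [  86.95936554 -276.18716327   13.35511871] [ 106.1218475  -189.55884166   31.79663627]
[266.25       292.16262136] 412 [ 120.26394658 -160.81101018   14.79566675] [ 161.1004113  -120.05770869   43.2889688 ]
[211.60888889 306.79555556] 225 [ 126.80367004 -251.14568375   10.59583398] [ 146.27986605 -231.42379743   39.54851491]
```

```bash
python3 -c "
from h import *
print(ctrl.close_job()); o,_=obs()"
```

```text
the job is handed in; nothing more can be done
None
the job is handed in; nothing more can be done
```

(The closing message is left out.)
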